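Load wound coils from the flip-top case and slide the tray to its corner stop

TASK

Raise the lid of the coil case and lock its folding stay over centre so that the lid stays up by itself, then move every coil from the case's pockets into the steel tray where it stands. Then push the loaded tray along the bench, never lifting it, round the jig block and through the gap between it and the smaller wire spool, until it lies snugly against both bars of the corner stop. Neither tray nor robot may touch the jig block or the wire spools, the lid stays locked up, and the oil bottle and the tape roll stay where they are.

Things in the scene. Friction and masses are not known exactly. Their poses are not given: they have to be found in the camera images.
- coil_case: Grey flip-top case, fixed, 168 mm (its x) by 108 mm (its y), walls 4 mm thick, 48 mm high. Origin: centre of its underside. Lid hinged along the +y side, folding stay outside its -x end. Inside, a black pocket tray: deck 34 mm above the bench, six square pockets 22 mm wide, 12 mm deep, centres at x = -44, 0, 44 mm, y = -28, 2 mm in the case's frame.
- lid_hinge (a point): Middle of the lid's hinge line, 54 mm to +y of the case's centre and 50 mm above the bench. The hinge line runs along the case's x.
- lid_tab (a point): Grip point on the lid's tab, a dark steel plate 24 mm wide (case x), 8 mm thick, standing 28 mm out beyond the lid's -y edge. This point: 126 mm from the hinge line, 18 mm beyond the lid's edge, mid thickness. The lid is 168 x 108 x 6 mm, underside at hinge height.
- lid (a joint): Lid angle, rad: 0 shut, about 1.51 when it stands up with its stay straight, which is as far as it goes. It is light (0.14 kg); its hinge friction just holds it where it is left above about 1.2 rad, below that it falls shut.
- stay (a joint): Elbow of the folding stay, rad: 0 folded (lid shut), 1.26 at 60 deg of lid, 1.75 at 75 deg, 1.97 at 80 deg, 2.64 straight (dead centre), 2.80 at its stop. Past 2.64 it is over centre and locked; the lid's weight holds it on the stop. Two flat steel links of 38 mm, from the case's end wall (42 mm to -y of the hinge, 3 mm below it) to the lid's end edge (60 mm from the hinge).
- stay_pin (a point): Middle of the round dark thumb pin at the stay's elbow, 12 mm thick, 22 mm long, pointing along the case's -x, 9 to 31 mm outside its end wall (this point 22 mm). With the lid up the elbow bows away from the lid (case -y and up); pushing the pin towards the hinge and a little down, 25 to 35 mm from 75 deg of lid, with a few newtons, takes the stay through dead centre to its stop.
- tray: Square steel tray, 90 x 90 mm outside, wall 3 mm thick, 20 to 22 mm high with a rolled rim, thick floor whose black rubber liner is 9 mm above the bench, about 0.4 kg, open on top, standing loose on the bench. Origin: centre of its underside; its axes run along its sides. Too wide for the gripper; it slides when pushed on a side.
- corner_stop: Corner stop fixed to the bench: two aluminium bars 14 mm wide and 12 mm high in an L, one on its -x side, the other on its -y side, each about 95 mm long. Origin: on the bench, 45 mm from the inner face of either bar.
- tray_home (a point): The corner stop's origin, where the centre of the tray's underside is when the tray lies against both bars; axes along the bars.
- jig_block: Black jig block with a steel top, fixed to the bench: 42 x 42 mm, 33 mm high (47 mm with its small pin), turned 22 deg against its own axes, so that it reaches 27 mm from its origin along x and y. Origin: centre of its underside.
- big_spool: Copper wire spool standing on its flange, 62 mm across, 56 mm high, fixed to the bench behind the jig block, too close to it to pass between. Origin: centre of its underside.
- small_spool: Copper wire spool with black flanges, 48 mm across, 42 mm high, fixed to the bench nearer the robot than the jig block; the clear gap between the two is about 130 mm. Origin: centre of its underside.
- bottle_oil: Oil bottle, 28 mm across and 60 mm high, standing behind the work; a bystander.
- masking_roll: Roll of masking tape lying flat, 72 mm across and 18 mm high, behind the work; a bystander.
- coil1: One of up to four alike wound coils (two to four are there): black flanges 18 mm across, copper winding between, 24 mm high overall, 30 g, standing upright in a pocket of the case, its upper half proud of the deck. Origin: centre of its lower end; z along its axis. None if it is not there.
- coil2: One of up to four alike wound coils (two to four are there): black flanges 18 mm across, copper winding between, 24 mm high overall, 30 g, standing upright in a pocket of the case, its upper half proud of the deck. Origin: centre of its lower end; z along its axis. None if it is not there.
- coil3: One of up to four alike wound coils (two to four are there): black flanges 18 mm across, copper winding between, 24 mm high overall, 30 g, standing upright in a pocket of the case, its upper half proud of the deck. Origin: centre of its lower end; z along its axis. None if it is not there.
- coil4: One of up to four alike wound coils (two to four are there): black flanges 18 mm across, copper winding between, 24 mm high overall, 30 g, standing upright in a pocket of the case, its upper half proud of the deck. Origin: centre of its lower end; z along its axis. None if it is not there.
Things that resemble listed ones, but are neither listed nor needed, are in the scene too. Leave any purple look-alike of the jig_block alone.

How it is judged:
By the outcome, as a careful person would: the job done as asked, in the order asked, and still so for the second after the job is handed in, with the robot touching nothing.
Of coil1, coil2, coil3, coil4 only 2 to 4 are there at a start; the rules pass over those that are not, and their reading is None.
At some moment in a run one of coil1, coil2, coil3, coil4 may be knocked a few centimetres aside while the robot is not near it.
Once in a run the grip may slacken for a moment while it holds something.
It also fails if it takes over 210 s, if anything falls off the work surface, if the arm or the gripper's body presses on something with over 40 N, if the wrist force passes 120 N, or if a joint passes its speed limit or range.

ROBOT

A 7-joint arm with a two-finger parallel gripper is mounted at the origin on a cart in front of the work surface, level with it; the furniture and walls round the work are solid. World frame = base frame: x ahead of the robot, y to its left, z up, the work surface at z = 0. Lengths are in m, angles in degrees, forces in N, time in s.
With the tool pointing down it reaches from about 0.425 to 0.95 m from the base axis. Payload 16.7 kg.
Tool frame: the origin (TCP) lies at the very end of the fingers, on their centre line; the grasp point (between the pads) lies 19 mm behind it; z points along the fingers, y is the direction in which the jaws open and shut (so a half turn about z gives the same grasp; the last joint's range is limited). The gripper opens to 94 mm and grips with 3 to 60 N. Pads are 16 mm wide; open, the fingers measure 119 mm over their backs; the gripper's body (75 mm by 177 mm) begins 78 mm behind the grasp point.
Start: joints at [58.069, 24.414, 4.234, 92.017, -1.954, 63.644, -3.845], TCP at [0.268, -0.62, 0.205] pointing down, gripper open.
Joint ranges: [-163.25, 163.25], [-28.42, 122.38], [-70.27, 78.77], [12.13, 141.07], [-58.53, 238.53], [9.26, 117.41], [-156.51, 156.51]. Speed limits (degrees/s): [108.29, 108.29, 136.94, 136.94, 172.46, 172.46, 172.46].

INTERFACE

Orientations are given as [roll, pitch, yaw] about the fixed x, y, z axes, in that order (R = Rz(yaw) Ry(pitch) Rx(roll)).
In Python, from cell import readout, cams, ticket, find_in, spot_point gives the robot as it stands.
- The arm moves only by the tool jog_arm, never from a script. Its argument "rows" is a list of rows, each a list of 7 numbers: the turn, a rotation vector about the world's x, y, z in rad, then the shift along the world's x, y, z in cm, then the finger opening in cm, from 0 to 9.4. A call has exactly 10 rows; each row shifts and turns the commanded pose from where the row before left it; what a row does not reach is not made up. A row lasts 1/8 s, in which the tool goes at most 62.5 mm and 10.7 degrees, less where a joint would pass 70% of its speed; a pose out of reach is approached as far as the arm can. A call is refused whole if a number of a shift passes 6.25 or a number of a turn 0.188, either way. A call with a gripper value outside its range is refused whole. The fingers move at their own pace and stop on an object; "grip_force" is the grip in N (left out, the last holds). Time passes only in rows, so rows that do not move let the fingers close, or fill a call up. It gives the time, the measured TCP pose, the force and the opening at its end, in the units of the state.
- readout.read_state(): the state, without advancing time (a new reading comes with each control period).
- cams.read_camera(name): name is "side" or "top" or "wrist"; returns a dict with "image" (480x640x3 uint8, blue, green, red), "depth" (480x640 float32, m along the optical axis (not along the pixel's ray), 0 where there is no reading), "camera_matrix" (3x3 intrinsics, pixels), "distortion" ([k1, k2, p1, p2, k3] as OpenCV has them; the pictures are not rectified), "eye" and "attitude" of the camera in the world. Camera axes: x right, y down, z forward; pixel columns grow to the right and rows downward; lengths in m; the calibration is good to about 2 mm. A picture is of the moment at which its call begins.
- ticket.close_job(): hands the job in, once; it reports no verdict.
Trained networks look in a picture, given as the dict that the camera call returned (one of the last four; its "shot" number tells which), for a name from the list of things; names that differ only in an ending like _2 or _b are one class to them, and where a whole thing is asked for, a point or a joint stands for the part that bears it (a point fixed in the world has none). Each returns a list of dicts, best first, with "conf" (0 to 1); they miss things now and then, are a little off and sometimes report something else, mostly with a low value. They report only what shows in the picture. A call takes as long as a camera call. They do not tell look-alikes from the thing itself.
- find_in(thing, picture): "box" ([left, top, width, height] as shares, 0 to 1, of the picture: columns of its width, rows of its height, round what is visible of it).
- spot_point(thing, picture): "at" ([column, row] as shares, 0 to 1, of the picture: columns of its width, rows of its height: a listed point, or the origin of a listed thing).
The state is a dict: "t": time; "joint_pos": joint angles; "qd": joint speeds; "joint_torque": joint torques, N m; "position": TCP position; "tool_rot": TCP orientation; "contact_force": force on the tool from outside, world axes, zero at the start; "wrist_torque": the same for the moment, N m; "opening": opening from 0.0 (shut) to 1.0 (fully open).
Only numpy, scipy, OpenCV 4.12 (cv2) and the standard library are available. Lean on these libraries where they do the work, as an engineer would, in place of code of your own. Each camera call takes 0.05 s, during which the arm holds its last target. There are 200 camera calls.

## Working session

There is one attempt and no reset: what is moved stays moved. The work goes in short steps, Python scripts to look and compute and a tool call to move; the robot and the scene stay as the last step left them, time stands still between calls to the robot, and variables do not carry over. Pictures are saved under pics/ and viewed, about 12 in all and at most 16, crops included, and the job is handed in when it is done.

Besides the shell and the picture viewer there is one more tool, called after "Emit:" as name(argument=value, ...) on one line, values as JSON. jog_arm: Moves the arm, as the interface text tells. Its arguments: {"type":"object","properties":{"rows":{"type":"array","items":{"type":"array","items":{"type":"number"}}},"grip_force":{"type":"number"}},"required":["rows"]}

```bash
ls; mkdir -p pics
cat > h.py <<'E'
import numpy as np, cv2
from cell import readout, cams, ticket, find_in, spot_point
from scipy.spatial.transform import Rotation as R
def att(p):
    a=np.array(p["attitude"],float)
    if a.shape==(3,3): return a
    if a.size==4: return R.from_quat(a).as_matrix()
    return R.from_euler('xyz',a.ravel(),degrees=True).as_matrix()
def ray(p,u,v):
    n=cv2.undistortPoints(np.array([[[u,v]]],float),np.array(p["camera_matrix"]),np.array(p["distortion"]))[0,0]
    return att(p)@np.array([n[0],n[1],1.])
def at_z(p,u,v,z):
    d=ray(p,u,v);e=np.array(p["eye"]);return e+d*(z-e[2])/d[2]
def at_depth(p,u,v):
    d=p["depth"][int(round(v)),int(round(u))];return np.array(p["eye"])+ray(p,u,v)*d
def proj(p,X):
    A=att(p);X=np.atleast_2d(X).astype(float);c=(X-np.array(p["eye"]))@A
    return cv2.projectPoints(c.reshape(-1,1,3),np.zeros(3),np.zeros(3),np.array(p["camera_matrix"]),np.array(p["distortion"]))[0].reshape(-1,2)
E
python3 - <<'E'
from h import *
s=readout.read_state();print({k:np.round(v,3).tolist() for k,v in s.items()})
for n in("top","side"):
    p=cams.read_camera(n);cv2.imwrite(f"pics/{n}0.png",p["image"]);print(n,p["eye"],p["attitude"],p["camera_matrix"],p["distortion"])
    for t in "coil_case lid_tab lid_hinge stay_pin tray corner_stop tray_home jig_block big_spool small_spool bottle_oil masking_roll coil1".split():
        for q in spot_point(t,p)[:3]:
            u,v=q["at"][0]*640,q["at"][1]*480
            print(t,round(q["conf"],2),round(u),round(v),np.round(at_z(p,u,v,0),3),np.round(at_depth(p,u,v),3))
E
```

```text
pics
{'t': 0.0, 'joint_pos': [58.07, 24.449, 4.231, 92.052, -1.955, 63.644, -3.844], 'qd': [0.189, -0.049, 0.007, -0.106, -0.162, -0.029, -0.074], 'joint_torque': [0.0, -93.581, 3.666, -45.419, -0.049, 0.02, 0.0], 'position': [0.268, -0.619, 0.205], 'tool_rot': [-179.928, 0.004, 23.364], 'contact_force': [0.652, 0.81, 0.082], 'wrist_torque': [-0.016, 0.004, -0.002], 'opening': 1.0}
top [ 0.44318014 -0.14070197  0.9048686 ] [-170.6465505     1.72141386  -89.60728308] [[492.49604858   0.         316.57355377]
 [  0.         492.49604858 234.84478051]
 [  0.           0.           1.        ]] [-0.04495688  0.          0.          0.          0.        ]
coil_case 0.8 237 265 [0.534 0.034 0.   ] [0.528 0.023 0.057]
lid_tab 0.74 271 260 [ 0.545 -0.028 -0.   ] [ 0.538 -0.036  0.061]
lid_hinge 0.77 199 262 [0.54  0.106 0.   ] [0.534 0.09  0.06 ]
stay_pin 0.48 232 320 [0.434 0.04  0.   ] [0.434 0.036 0.022]
tray 0.76 313 267 [ 0.533 -0.105  0.   ] [ 0.532 -0.106  0.009]
jig_block 0.91 368 249 [ 0.566 -0.207  0.   ] [ 0.561 -0.205  0.034]
jig_block 0.79 437 208 [ 0.644 -0.338  0.   ] [ 0.636
[... 1017 characters left out ...]
8 -0.329  0.003]
tray_home 0.73 326 274 [ 0.55  -0.087  0.   ] [ 0.538 -0.025  0.057]
tray_home 0.61 399 212 [ 0.422 -0.337  0.   ] [ 0.422 -0.333  0.002]
jig_block 0.91 329 237 [ 0.565 -0.206  0.   ] [ 0.562 -0.189  0.013]
jig_block 0.87 302 204 [ 0.653 -0.322  0.   ] [ 0.651 -0.315  0.005]
jig_block 0.58 328 270 [ 0.549 -0.101  0.   ] [ 0.537 -0.037  0.058]
big_spool 0.9 295 232 [ 0.644 -0.212  0.   ] [ 0.635 -0.18   0.025]
small_spool 0.7 418 253 [ 0.372 -0.191  0.   ] [ 0.374 -0.17   0.016]
bottle_oil 0.73 194 300 [0.777 0.031 0.   ] [0.766 0.048 0.02 ]
masking_roll 0.57 261 244 [ 0.705 -0.154  0.   ] [ 0.696 -0.131  0.019]
coil1 0.36 327 274 [ 0.548 -0.088  0.   ] [ 0.537 -0.026  0.058]
```

View pics/top0.png

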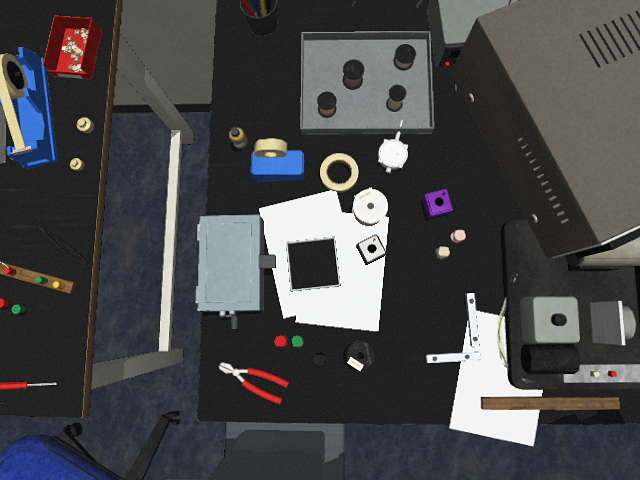

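View pics/side0.png

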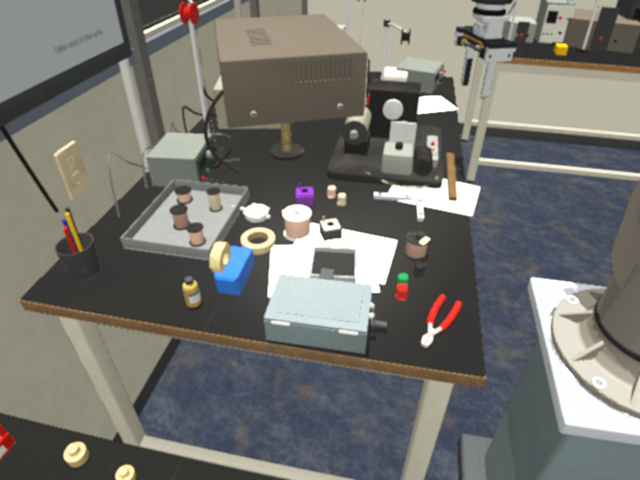

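The top view shows the case lid at (230,263) with its tab at (268,261), which points to world -y. The stay pin is at (234,320), the tray at (313,264), and the corner stop L runs (427..480,357) / (473,293..350).

What could be taken for the wanted things:
- **Jig block:** (371,249) has the black body and steel top. The purple one at (438,203) is the look-alike.
- **Big spool:** (370,206).
- **Small spool:** (358,355). The small black item at (320,358) and the four spools in the grey tray at (320-405,55-105) are not listed.
- **Masking roll:** (339,173). The blue dispenser with a roll at (275,155) is not it.

Next I'll measure with the point cloud and make a close crop.

```bash
cat >> h.py <<'E'
def cloud(p):
    h,w=p["depth"].shape
    u,v=np.meshgrid(np.arange(w),np.arange(h))
    n=cv2.undistortPoints(np.stack([u,v],-1).reshape(-1,1,2).astype(float),np.array(p["camera_matrix"]),np.array(p["distortion"]))[:,0]
    d=np.c_[n,np.ones(len(n))]*p["depth"].reshape(-1,1)
    X=np.array(p["eye"])+d@att(p).T
    X[p["depth"].ravel()==0]=np.nan
    return X.reshape(h,w,3)
def sel(X,x0,x1,y0,y1,z0,z1):
    return (X[...,0]>x0)&(X[...,0]<x1)&(X[...,1]>y0)&(X[...,1]<y1)&(X[...,2]>z0)&(X[...,2]<z1)
def rect(X,m):
    q=(X[m][:,:2]*1000).astype(np.float32);r=cv2.minAreaRect(q);return [np.round(k,1) for k in r],len(q),np.round(np.nanmedian(X[m][:,2]),4)
E
python3 - <<'E'
from h import *
p=cams.read_camera("top");X=cloud(p)
print("bench z",np.nanmedian(X[385:395,300:340,2]))
print("lid",rect(X,sel(X,.42,.64,-.018,.12,.05,.07)))
print("tab",rect(X,sel(X,.50,.58,-.06,-.022,.045,.07)))
print("tray",rect(X,sel(X,.46,.60,-.17,-.045,.016,.03)))
print("stop all",rect(X,sel(X,.36,.5,-.42,-.28,.008,.02)))
m=sel(X,.36,.5,-.42,-.28,.008,.02)
print("barx",rect(X,m&(X[...,0]>.41)),"bary",rect(X,m&(X[...,1]>-.365)))
print("jig",rect(X,sel(X,.52,.61,-.25,-.16,.025,.04)))
print("sspool",rect(X,sel(X,.33,.43,-.23,-.14,.035,.05)))
print("bspool",rect(X,sel(X,.58,.68,-.26,-.16,.05,.065)))
print("pin",rect(X,sel(X,.40,.443,.0,.09,.008,.05)))
c=cv2.resize(p["image"][190:390,190:490],None,fx=2.6,fy=2.6,interpolation=cv2.INTER_CUBIC);cv2.imwrite("pics/crop0.png",c)
E
```

```text
bench z 0.0018501985553671663
lid ([array([530.8,  40. ]), array([178.6, 116.1]), np.float64(0.4)], 6066, np.float64(0.0583))
tab ([array([537.4, -32.4]), array([20.7, 23.4]), np.float64(89.9)], 167, np.float64(0.0584))
tray ([array([ 537.1, -106. ]), array([91.1, 90.6]), np.float64(6.5)], 406, np.float64(0.0229))
stop all ([array([ 423.7, -365.5]), array([112. , 124.5]), np.float64(87.8)], 976, np.float64(0.0134))
barx ([array([ 447.6, -399. ]), array([77.5, 33.5]), np.float64(5.5)], 375, np.float64(0.0134)) bary ([array([ 370.6, -335.9]), array([14.6, 58.2]), np.float64(3.3)], 269, np.float64(0.0137))
jig ([array([ 575.1, -205.9]), array([69.9, 43.5]), np.float64(22.3)], 553, np.float64(0.0343))
sspool ([array([ 376.9, -189. ]), array([47.6, 46.9]), np.float64(45.5)], 607, np.float64(0.0437))
bspool ([array([ 636.7, -207.9]), array([60. , 62.6]), np.float64(88.4)], 931, np.float64(0.0576))
pin ([array([431. ,  36.2]), array([21.4, 16.2]), np.float64(1.4)], 95, np.float64(0.0208))
```

View pics/crop0.png

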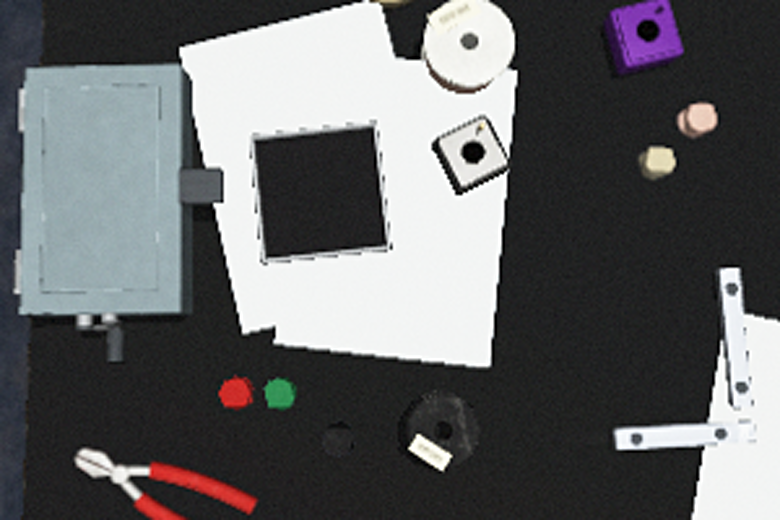

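Run:
```python
from h import *
p=cams.read_camera("side");X=cloud(p)
q=cams.read_camera("top");Y=cloud(q)
for C in(X,Y):
  for y in np.arange(-.75,-.35,.05):
    print(round(y,2),[ (lambda m: round(float(np.nanmax(C[...,2][m])),2) if m.any() else None)(sel(C,x,x+.05,y,y+.05,-.1,.6)) for x in np.arange(.2,.6,.05)])
```

```text
-0.75 [None, 0.35, 0.03, 0.03, 0.3, 0.3, 0.17, None]
-0.7 [None, 0.35, 0.35, 0.17, 0.17, 0.17, 0.17, None]
-0.65 [0.43, 0.42, 0.42, 0.06, 0.11, 0.08, 0.13, 0.03]
-0.6 [0.43, 0.43, 0.42, 0.06, 0.12, 0.12, 0.13, 0.33]
-0.55 [0.35, 0.35, 0.05, 0.08, 0.1, 0.09, 0.13, 0.33]
-0.5 [0.01, 0.02, 0.03, 0.08, 0.1, 0.08, 0.33, 0.33]
-0.45 [0.01, 0.02, 0.03, 0.03, 0.03, 0.03, 0.33, 0.33]
-0.4 [0.01, 0.02, 0.02, 0.02, 0.02, 0.02, 0.0, 0.03]
-0.75 [None, None, None, None, None, None, None, None]
-0.7 [None, 0.01, 0.05, 0.05, 0.03, 0.04, 0.05, None]
-0.65 [None, 0.02, 0.06, 0.06, 0.12, 0.12, 0.14, 0.14]
-0.6 [None, 0.02, 0.06, 0.1, 0.12, 0.12, 0.14, 0.14]
-0.55 [None, 0.02, 0.06, 0.08, 0.1, 0.09, 0.33, 0.34]
-0.5 [0.01, 0.02, 0.06, 0.08, 0.1, 0.09, 0.34, 0.34]
-0.45 [0.01, 0.02, 0.02, 0.03, 0.03, 0.02, 0.34, 0.34]
-0.4 [0.01, 0.02, 0.01, 0.02, 0.02, 0.02, 0.01, 0.03]
```

Emit:
jog_arm(rows=[[0,0,0.116,1,5.5,0,9.4],[0,0,0.116,1,5.5,0,9.4],[0,0,0.116,1,5.5,0,9.4],[0,0,0.116,2,5.5,0,9.4],[0,0,0.116,3,5,0,8],[0,0,0.116,3,5,0,6],[0,0,0.116,3,5,0,5],[0,0,0.116,3,5,0,5],[0,0,0.116,3,5,0,5],[0,0,0.116,3,5,-1,5]], grip_force=20)

```text
t: 2.8
position: [0.4989, -0.0981, 0.1962]
tool_rot: [179.9, 0.0, 90.0]
contact_force: [0.4, -0.6, -0.9]
opening: 0.532
```

Emit:
jog_arm(rows=[[0,0,0,1.9,2.9,-1,5],[0,0,0,1.9,2.9,-2,5],[0,0,0,0,0,-3,5],[0,0,0,0,0,-3,5],[0,0,0,0,0,-3,5],[0,0,0,0,0,-2,5],[0,0,0,0,0,-1.2,5],[0,0,0,0,0,-1,5],[0,0,0,0,0,0,5],[0,0,0,0,0,0,5]])

```text
t: 4.05
position: [0.5361, -0.0417, 0.0341]
tool_rot: [180.0, 0.0, 89.8]
contact_force: [0.1, 0.2, 0.7]
opening: 0.532
```

Run:
```python
from h import *
s=readout.read_state();print(s["position"],s["contact_force"],s["t"],s["joint_pos"])
p=cams.read_camera("wrist")
cv2.imwrite("pics/w1.png",p["image"])
for t in("lid_tab",):
    for q in spot_point(t,p)[:3]:
        u,v=q["at"][0]*640,q["at"][1]*480;print(t,q["conf"],u,v,at_depth(p,u,v))
```

```text
[ 0.53605878 -0.04165005  0.03405358] [0.08539499 0.15277945 0.66855965] 4.05 [ 16.76108638  26.19968324 -23.44368503 116.36833756  15.74938712
  40.36919583 -16.7972908 ]
lid_tab 0.88 325.696 290.59200000000004 [ 0.53799264 -0.0297544   0.05907582]
```

View pics/w1.png

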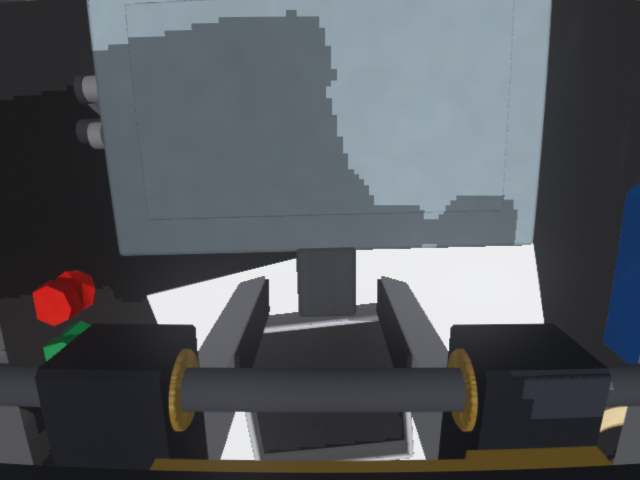

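The tab at (327,280) is centred between the open fingers, so I'll close on it.

Emit:
jog_arm(rows=[[0,0,0,0.1,0,0,2],[0,0,0,0,0,0,2],[0,0,0,0,0,0,2],[0,0,0,0,0,0,2],[0,0,0,0,0,0,2],[0,0,0,0,0,0,2],[0,0,0,0,0,0,2],[0,0,0,0,0,0,2],[0,0,0,0,0,0,2],[0,0,0,0,0.1,1.03,2]], grip_force=20)

```text
t: 5.4
position: [0.5377, -0.0409, 0.0438]
tool_rot: [179.9, -0.0, 89.8]
contact_force: [7.2, -0.8, -1.1]
opening: 0.249
```

Emit:
jog_arm(rows=[[0,0,0,0,0.11,1.03,2],[0,0,0,0,0.52,2.0,2],[0,0,0,0,0.85,1.89,2],[0,0,0,0,1.12,1.73,2],[0,0,0,0,1.37,1.54,2],[0,0,0,0,1.6,1.31,2],[0,0,0,0,1.79,1.04,2],[0,0,0,0,1.93,0.75,2],[0,0,0,0,1.56,0.37,2],[0,0,0,0,0,0,2]])

```text
t: 6.65
position: [0.5353, 0.0701, 0.1603]
tool_rot: [-179.9, 0.0, 90.0]
contact_force: [-8.4, -1.0, 7.2]
opening: 0.251
```

Run:
```python
from h import *
s=readout.read_state();print(s["position"],s["contact_force"],s["t"],s["opening"])
p=cams.read_camera("side")
cv2.imwrite("pics/s2.png",p["image"][150:390,180:500].repeat(2,0).repeat(2,1))
for t in("lid_tab","stay_pin"):
    for q in spot_point(t,p)[:2]:
        u,v=q["at"][0]*640,q["at"][1]*480;print(t,q["conf"],u,v,at_depth(p,u,v))
```

```text
[0.53526166 0.07007589 0.16031372] [-8.39412347 -0.97688441  7.20797835] 6.65 0.2513094915569061
lid_tab 0.97 315.52 256.8 [0.53552262 0.07601687 0.1817028 ]
lid_tab 0.16 315.584 325.104 [0.53172303 0.09751526 0.05924827]
stay_pin 0.44 383.424 305.28000000000003 [0.430336   0.05956796 0.08589908]
```

View pics/s2.png

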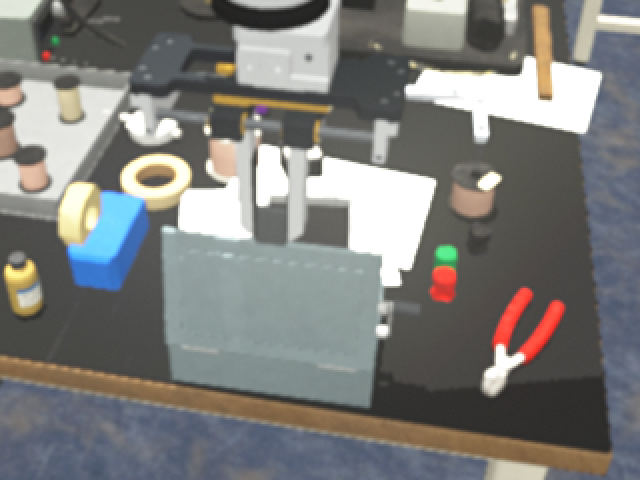

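The lid stands at about 79°, with the tab at (275,225) in the crop between the fingers. I'll release, back off up and towards -y, and look inside the case.

Emit:
jog_arm(rows=[[0,0,0,0,0,0,3.5],[0,0,0,0,0,0,3.5],[0,0,0,0,0,0,4],[0,0,0,0,0,0,4],[0,0,0,0,0,2,4],[0,0,0,0,0,3,4],[0,0,0,0,-3,3,7],[0.13,0,0,-1,-6,0,9.4],[0.13,0,0,-2,-6,0,9.4],[0.13,0,0,-2,-6,0,9.4]])

```text
t: 8.05
position: [0.4877, -0.1384, 0.2413]
tool_rot: [180.0, -22.0, 89.9]
contact_force: [1.5, 0.0, 1.2]
opening: 0.811
```

Run:
```python
from h import *
s=readout.read_state();print(s["position"],s["tool_rot"],s["contact_force"],s["t"],s["opening"])
p=cams.read_camera("side")
for t in("lid_tab","stay_pin"):
    for q in spot_point(t,p)[:2]:
        u,v=q["at"][0]*640,q["at"][1]*480;print(t,q["conf"],u,v,at_depth(p,u,v))
p=cams.read_camera("top");X=cloud(p)
cv2.imwrite("pics/t3.png",cv2.resize(p["image"][200:340,180:350],None,fx=4,fy=4,interpolation=cv2.INTER_CUBIC))
for t in("coil_case","stay_pin","lid_tab","coil1"):
    for q in spot_point(t,p)[:5]:
        u,v=q["at"][0]*640,q["at"][1]*480;print(t,round(q["conf"],2),round(u),round(v),at_depth(p,u,v))
print("wall",rect(X,sel(X,.42,.64,-.03,.06,.045,.056)))
```

```text
[ 0.48771423 -0.13836662  0.24127746] [179.95654822 -22.01629656  89.90782582] [1.51055919 0.02686052 1.16965812] 8.05 0.8106425151596379
lid_tab 0.64 314.304 262.224 [0.53694588 0.07817003 0.17289865]
stay_pin 0.68 381.50399999999996 304.32 [0.43349134 0.05878286 0.08662215]
coil_case 0.95 237 266 [0.5300792  0.02803197 0.03324748]
stay_pin 0.56 213 323 [0.42934723 0.05407798 0.08909644]
lid_tab 0.8 189 252 [0.53455068 0.07093391 0.18595183]
coil1 0.52 239 143 [0.76054701 0.03255258 0.03183319]
coil1 0.48 232 265 [0.53068694 0.03534943 0.04625695]
coil1 0.45 248 239 [0.57642816 0.00713312 0.04644016]
wall ([array([530.9,  22.2]), array([178.3,  76.4]), np.float64(0.6)], 643, np.float64(0.0488))
```

View pics/t3.png

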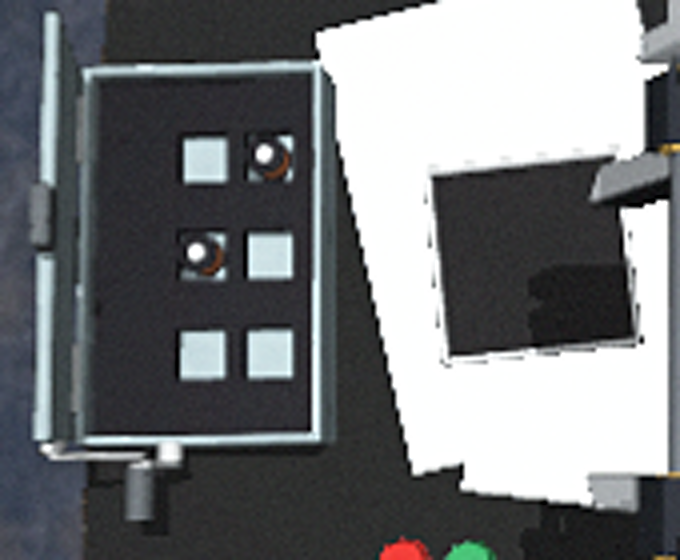

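The crop shows the lid holding at about 79° on the left, and two coils: crop (267,157), pocket (44,-28), and crop (203,253), pocket (0,2). The pin is at crop (140,490). I'll go to the -y side of the pin with the -x finger in line with it.

Emit:
jog_arm(rows=[[0,0,0,-0.5,3,-2,9.4],[0,0,0,-0.5,3,-2.2,9.4],[0,0,0,0,3,-2.2,9.4],[0,0,0,0,2.5,-2.2,9.4],[0,0,0,0,2,-2.2,9.4],[0,0,0,0,1.5,-2.2,9.4],[0,0,0,0,1.3,-2.2,9.4],[0,0,0,0,0.7,-1.7,9.4],[0,0,0,0,0,-1,9.4],[0,0,0,0,0,0,9.4]])

```text
t: 9.7
position: [0.4777, 0.0338, 0.061]
tool_rot: [-179.8, -21.8, 89.9]
contact_force: [-0.1, -0.3, 0.4]
opening: 1.001
```

Run:
```python
from h import *
s=readout.read_state();print(s["position"],s["tool_rot"],s["contact_force"],s["t"],s["opening"],s["joint_pos"])
p=cams.read_camera("top")
cv2.imwrite("pics/t4.png",cv2.resize(p["image"][200:340,180:350],None,fx=4,fy=4,interpolation=cv2.INTER_CUBIC))
p=cams.read_camera("wrist")
for q in spot_point("stay_pin",p)[:2]:
    u,v=q["at"][0]*640,q["at"][1]*480;print(q["conf"],u,v,at_depth(p,u,v))
```

```text
[0.47773608 0.03384341 0.06101524] [-179.77685954  -21.84379026   89.87744521] [-0.10335751 -0.34819216  0.41537013] 9.7 1.0014478241686273 [ 27.9171209   23.197022   -27.66874558 122.08055759 -17.90009556
  39.53481999  16.10151353]
0.76 207.29600000000002 245.99999999999997 [0.43184336 0.05363851 0.08976688]
```

View pics/t4.png

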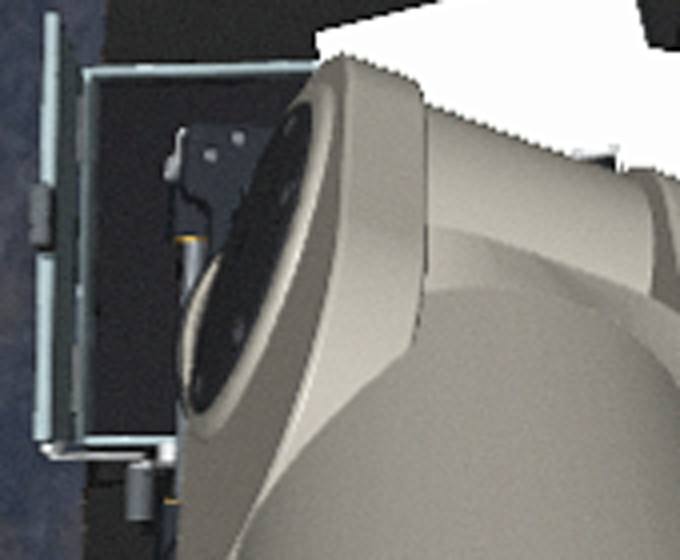

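The finger stands to the -y side of the pin (pin at crop (140,490), finger at (170,510)). I'll push +y slowly.

Emit:
jog_arm(rows=[[0,0,0,0,0.6,0,9.4],[0,0,0,0,0.6,0,9.4],[0,0,0,0,0.3,0,9.4],[0,0,0,0,0.3,0,9.4],[0,0,0,0,0.3,0,9.4],[0,0,0,0,0.3,0,9.4],[0,0,0,0,0.2,0,9.4],[0,0,0,0,0.2,0,9.4],[0,0,0,0,0.1,0,9.4],[0,0,0,0,0,0,9.4]])

```text
t: 11.1
position: [0.4777, 0.0602, 0.0602]
tool_rot: [-179.8, -21.7, 89.8]
contact_force: [0.8, -13.3, -16.8]
opening: 1.001
```

```bash
cat > pin.py <<'E'
from h import *
s=readout.read_state();print(s["position"],s["contact_force"],s["t"])
for n in("wrist","side"):
  p=cams.read_camera(n)
  for t in("stay_pin","lid_tab"):
   for q in spot_point(t,p)[:2]:
    u,v=q["at"][0]*640,q["at"][1]*480;print(n,t,round(q["conf"],2),round(u),round(v),at_depth(p,u,v).round(4))
E
python3 pin.py
```

```text
[0.47770853 0.06023235 0.06015972] [  0.84085937 -13.27645874 -16.78256598] 11.1
wrist stay_pin 0.72 207 271 [0.4304 0.0704 0.084 ]
side stay_pin 0.56 383 315 [0.4299 0.0737 0.0794]
side lid_tab 0.88 310 264 [0.5389 0.0953 0.1835]
```

Emit:
jog_arm(rows=[[0,0,0,0,0.1,0,9.4],[0,0,0,0,0.1,0,9.4],[0,0,0,0,0,0,9.4],[0,0,0,0,-1,0,9.4],[0,0,0,0,-2,0,9.4],[0,0,0,0,-3,2,9.4],[0,0,0,0,-4,2,9.4],[0,0,0,0,-5,4,9.4],[-0.13,0,0,0,-5,4,9.4],[-0.13,0,0,0,-5,4,9.4]])

```text
t: 12.65
position: [0.4774, -0.1852, 0.2201]
tool_rot: [-179.9, -6.7, 89.7]
contact_force: [0.3, -0.2, -0.4]
opening: 1.0
```

```bash
cat >> pin.py <<'E'
cv2.imwrite("pics/s5.png",cv2.resize(p["image"][230:360,250:420],None,fx=4,fy=4,interpolation=cv2.INTER_CUBIC))
p=cams.read_camera("top");X=cloud(p);np.save("X.npy",X)
cv2.imwrite("pics/t5.png",p["image"])
for t in("stay_pin","coil1","tray"):
   for q in spot_point(t,p)[:4]:
    u,v=q["at"][0]*640,q["at"][1]*480;print("top",t,round(q["conf"],2),round(u),round(v),at_depth(p,u,v).round(4))
for c in((.575,.009),(.531,.037)):
   m=sel(X,c[0]-.015,c[0]+.015,c[1]-.015,c[1]+.015,.04,.052);print("coiltop",c,rect(X,m))
E
python3 pin.py
```

```text
[ 0.47738995 -0.18524633  0.22014457] [ 0.27775297 -0.21110576 -0.39833448] 12.65
wrist stay_pin 0.45 386 8 [0.5339 0.0225 0.0313]
side stay_pin 0.55 382 314 [0.4314 0.0743 0.0807]
side lid_tab 0.63 311 263 [0.5377 0.0934 0.1844]
top stay_pin 0.67 206 321 [0.4337 0.0674 0.0842]
top coil1 0.59 231 266 [0.5283 0.0357 0.0494]
top coil1 0.53 250 239 [0.5761 0.0044 0.0472]
top tray 0.75 312 263 [ 0.5376 -0.1042  0.0118]
coiltop (0.575, 0.009) ([array([579.3,  12.1]), array([17., 16.]), np.float64(2.4)], 80, np.float64(0.0473))
coiltop (0.531, 0.037) ([array([534.7,  40.7]), array([16. , 16.8]), np.float64(24.4)], 80, np.float64(0.0475))
```

View pics/s5.png

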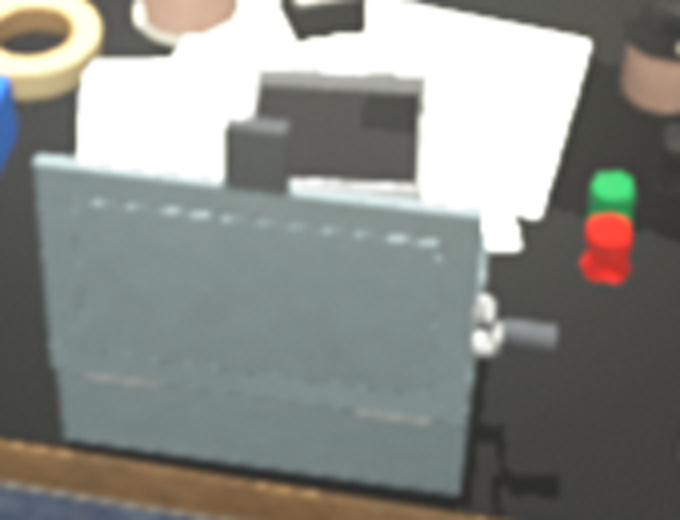

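```bash
cat > tri.py <<'E'
from h import *
import sys
a=cams.read_camera("top");b=cams.read_camera("side")
def tri(t,n=0):
    A=[];B=[];o=[]
    for p in(a,b):
        q=spot_point(t,p)
        if not q: return None
        u,v=q[0]["at"][0]*640,q[0]["at"][1]*480;d=ray(p,u,v);d/=np.linalg.norm(d);M=np.eye(3)-np.outer(d,d);A.append(M);B.append(M@np.array(p["eye"]))
    x=np.linalg.solve(sum(A),sum(B));return x.round(4),[round(float(np.linalg.norm(M@x-bb)),4) for M,bb in zip(A,B)]
for t in sys.argv[1:]: print(t,tri(t))
E
python3 tri.py stay_pin lid_tab lid_hinge tray
python3 - <<'E'
# expected pin rel hinge (case y,z) vs lid angle
import numpy as np
A=np.array([-42,-3.])
for th in(79,84,86,86.5,87,87.5):
  t=np.radians(th)
  B=60*np.array([-np.cos(t),np.sin(t)])+3*np.array([np.sin(t),np.cos(t)])
  d=B-A;L=np.hypot(*d);h=np.sqrt(max(0,38**2-L*L/4));n=np.array([-d[1],d[0]])/L
  print(th,L,(A+d/2+h*n).round(1),(A+d/2-h*n).round(1))
E
```

```text
stay_pin (array([0.4295, 0.069 , 0.0791]), [0.0017, 0.0017])
lid_tab (array([0.5343, 0.0928, 0.177 ]), [0.0002, 0.0002])
lid_hinge (array([0.5336, 0.0919, 0.0539]), [0.0006, 0.0006])
tray (array([ 0.5404, -0.1087, -0.0076]), [0.005, 0.005])
79 70.88379971113966 [-37.3  34.7] [-13.2  21.8]
84 73.93040955814615 [-30.1  33.1] [-15.1  23.9]
86 75.11452714099993 [-26.5  31.7] [-16.7  25.4]
86.5 75.40737849236062 [-25.3  31.1] [-17.4  25.9]
87 75.69894386989645 [-23.9  30.4] [-18.3  26.7]
87.5 75.9892159997679 [-21.3  28.9] [-20.3  28.2]
```

```bash
cat > pinfit.py <<'E'
from h import *
from scipy.optimize import least_squares
for n in("top","side"):
    X=cloud(cams.read_camera(n))
    m=sel(X,.412,.434,.04,.10,.066,.1);P=X[m]
    f=lambda c:np.hypot(P[:,1]-c[0],P[:,2]-c[1])-.006
    r=least_squares(f,[.07,.078],loss="soft_l1",f_scale=.001)
    print(n,len(P),"pin",r.x.round(4),"rms",np.sqrt(np.mean(r.fun**2)).round(4), P.min(0).round(3),P.max(0).round(3))
    m=sel(X,.46,.60,.06,.12,.06,.15);L=X[m]
    if len(L)>50:
        k=np.polyfit(L[:,2],L[:,1],1);print("lid plane y at z.05",np.polyval(k,.05).round(4),"ang",90+np.degrees(np.arctan(k[0])),len(L))
    m=sel(X,.46,.60,-.03,0.0,.044,.056);print("front wall top y",np.percentile(X[m][:,1],[2,50,98]).round(4),m.sum())
    m=sel(X,.46,.60,.06,.1,.044,.056);print("back wall top y",np.percentile(X[m][:,1],[2,50,98]).round(4) if m.any() else None)
    m=sel(X,.46,.60,-.045,.06,.028,.04);print("deck z",np.median(X[m][:,2]) if m.any() else None)
E
python3 pinfit.py
```

```text
top 54 pin [0.0689 0.0774] rms 0.0012 [0.42  0.064 0.078] [0.433 0.074 0.086]
lid plane y at z.05 0.0939 ang 86.42121847519958 1019
front wall top y [-0.0164 -0.0134 -0.0102] 236
back wall top y [0.0883 0.0912 0.0946]
deck z 0.03550941585220624
side 67 pin [0.0696 0.078 ] rms 0.0011 [0.421 0.064 0.072] [0.434 0.077 0.086]
lid plane y at z.05 0.1007 ang 86.77196547620119 3992Traceback (most recent call last):
  File "pinfit.py", line 12, in <module>
    m=sel(X,.46,.60,-.03,0.0,.044,.056);print("front wall top y",np.percentile(X[m][:,1],[2,50,98]).round(4),m.sum())
                                                                 ~~~~~~~~~~~~~^^^^^^^^^^^^^^^^^^^^^
    return _quantile_unchecked(
        a, q, axis, out, overwrite_input, method, keepdims, weights)
    return _ureduce(a,
                    func=_quantile_ureduce_func,
    ...<5 lines>...
                    overwrite_input=overwrite_input,
                    method=method)
    r = func(a, **kwargs)
    result = _quantile(arr,
                       quantiles=q,
    ...<2 lines>...
                       out=out,
                       weights=wgt)
    slices_having_nans = np.isnan(arr[-1, ...])
                                  ~~~^^^^^^^^^
IndexError: index -1 is out of bounds for axis 0 with size 0
```

The pin measures close to dead centre, and locked versus not is only about 2–3 mm, so I'll push again, further, and watch force against travel.

Emit:
jog_arm(rows=[[0.13,0,0,0,5,-4,9.4],[0.13,0,0,0,5,-4,9.4],[0,0,0,0,5,-4,9.4],[0,0,0,0,3.5,-2.5,9.4],[0,0,0,0,2,-1.5,9.4],[0,0,0,0,1.5,0,9.4],[0,0,0,0,0.8,0,9.4],[0,0,0,0,0.5,0,9.4],[0,0,0,0,0,0,9.4],[0,0,0,0,0,0,9.4]])

```text
t: 15.0
position: [0.4781, 0.0467, 0.0614]
tool_rot: [-179.8, -21.8, 89.8]
contact_force: [0.3, 0.9, 0.2]
opening: 1.003
```

Emit:
jog_arm(rows=[[0,0,0,0,0.1,0,9.4],[0,0,0,0,0.1,0,9.4],[0,0,0,0,0.1,0,9.4],[0,0,0,0,0.1,0,9.4],[0,0,0,0,0.1,0,9.4],[0,0,0,0,0,0,9.4],[0,0,0,0,0,0,9.4],[0,0,0,0,0,0,9.4],[0,0,0,0,0,0,9.4],[0,0,0,0,0,0,9.4]])

```text
t: 16.25
position: [0.4779, 0.0522, 0.0612]
tool_rot: [-179.8, -21.8, 89.8]
contact_force: [-0.2, 1.3, -0.6]
opening: 1.0
```

Emit:
jog_arm(rows=[[0,0,0,0,0.1,0,9.4],[0,0,0,0,0.1,0,9.4],[0,0,0,0,0.1,0,9.4],[0,0,0,0,0.1,0,9.4],[0,0,0,0,0.1,0,9.4],[0,0,0,0,0,0,9.4],[0,0,0,0,0,0,9.4],[0,0,0,0,0,0,9.4],[0,0,0,0,0,0,9.4],[0,0,0,0,0,0,9.4]])

```text
t: 17.5
position: [0.4779, 0.0573, 0.0612]
tool_rot: [-179.8, -21.8, 89.8]
contact_force: [0.3, 0.3, 0.3]
opening: 1.002
```

Emit:
jog_arm(rows=[[0,0,0,0,0.1,0,9.4],[0,0,0,0,0.1,0,9.4],[0,0,0,0,0,0,9.4],[0,0,0,0,0,0,9.4],[0,0,0,0,0,0,9.4],[0,0,0,0,0,0,9.4],[0,0,0,0,0,0,9.4],[0,0,0,0,0,0,9.4],[0,0,0,0,0,0,9.4],[0,0,0,0,0,0,9.4]])

```text
t: 18.75
position: [0.4779, 0.0592, 0.0612]
tool_rot: [-179.8, -21.8, 89.8]
contact_force: [0.2, -2.5, -2.0]
opening: 1.001
```

Emit:
jog_arm(rows=[[0,0,0,0,0.1,0,9.4],[0,0,0,0,0.1,0,9.4],[0,0,0,0,0.1,0,9.4],[0,0,0,0,0,0,9.4],[0,0,0,0,0,0,9.4],[0,0,0,0,0,0,9.4],[0,0,0,0,0,0,9.4],[0,0,0,0,0,0,9.4],[0,0,0,0,0,0,9.4],[0,0,0,0,0,0,9.4]])

```text
t: 20.0
position: [0.4778, 0.0609, 0.0605]
tool_rot: [-179.8, -21.7, 89.8]
contact_force: [1.0, -9.7, -12.1]
opening: 0.997
```

Run:
```python
from h import *
p=cams.read_camera("wrist");cv2.imwrite("pics/w6.png",p["image"])
```

```text
(no output)
```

View pics/w6.png

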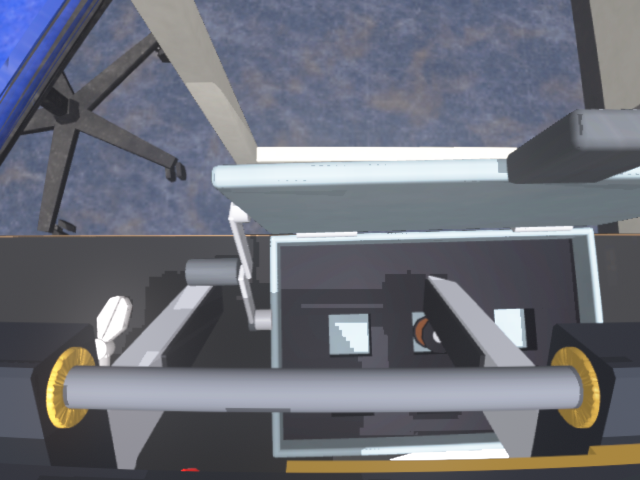

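The force on the pin runs along the link, so it may be jammed by friction. I'll push perpendicular to the link (+y, -z) instead.

Emit:
jog_arm(rows=[[0,0,0,0,-0.3,0.3,9.4],[0,0,0,0,0,0.3,9.4],[0,0,0,0,0.15,-0.15,9.4],[0,0,0,0,0.15,-0.15,9.4],[0,0,0,0,0.15,-0.15,9.4],[0,0,0,0,0.1,-0.15,9.4],[0,0,0,0,0.1,-0.15,9.4],[0,0,0,0,0.1,-0.15,9.4],[0,0,0,0,0,0,9.4],[0,0,0,0,0,0,9.4]])

```text
t: 21.3
position: [0.4782, 0.0631, 0.0575]
tool_rot: [-179.9, -21.6, 89.7]
contact_force: [-1.4, -27.7, -3.4]
opening: 1.0
```

Emit:
jog_arm(rows=[[0,0,0,0,0.1,-0.1,9.4],[0,0,0,0,0.1,-0.1,9.4],[0,0,0,0,0,0,9.4],[0,0,0,0,0,0,9.4],[0,0,0,0,0,0,9.4],[0,0,0,0,0,0,9.4],[0,0,0,0,0,0,9.4],[0,0,0,0,0,0,9.4],[0,0,0,0,0,0,9.4],[0,0,0,0,0,0,9.4]])

```text
t: 22.55
position: [0.4785, 0.0642, 0.0554]
tool_rot: [-179.9, -21.6, 89.7]
contact_force: [-1.6, -33.3, -3.5]
opening: 0.999
```

```bash
python3 pinfit.py 2>/dev/null
```

```text
(no output)
```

Now it resists about 24 N perpendicular to the link without moving, so it is on its stop. I'll retract and go above coil A.

Emit:
jog_arm(rows=[[0,0,0,0,-1.5,0,9.4],[0,0,0,0,-2.5,0.5,9.4],[0,0,0,0,-3,3,9.4],[-0.13,0,0,0,-3,4,7],[-0.13,0,0,0,-2,3,5],[-0.122,0,0,3,-1,1,3.2],[0,0,0,4,4,0,3.2],[0,0,0,3.1,3.8,-2,3.2],[0,0,0,0,0,0,3.2],[0,0,0,0,0,0,3.2]])

```text
t: 23.85
position: [0.5785, 0.0167, 0.151]
tool_rot: [-179.8, 0.0, 89.8]
contact_force: [-0.3, 0.0, 0.8]
opening: 0.346
```

```bash
sed -i 's/    m=sel(X,.46,.60,-.03.*//;s/    m=sel(X,.46,.60,.06,.1,.*//' pinfit.py; python3 pinfit.py
python3 - <<'E'
from h import *
s=readout.read_state();print(s["position"],s["tool_rot"],s["contact_force"])
p=cams.read_camera("wrist");X=cloud(p);cv2.imwrite("pics/w7.png",p["image"])
for c in((.579,.012),(.535,.04)):
   m=sel(X,c[0]-.015,c[0]+.015,c[1]-.015,c[1]+.015,.042,.052)
   if m.sum()>5: print("coiltop",c,rect(X,m))
for q in spot_point("coil1",p)[:3]:
    u,v=q["at"][0]*640,q["at"][1]*480;print(q["conf"],u,v,at_depth(p,u,v))
E
```

```text
[0.57852175 0.01603773 0.15130775] [-1.79858231e+02  6.31230415e-02  8.97780865e+01] [ 0.04365598  0.1945036  -0.90868022]
coiltop (0.579, 0.012) ([array([580.1,  12.8]), array([17.9, 16.5]), np.float64(89.9)], 468, np.float64(0.0469))
coiltop (0.535, 0.04) ([array([536.4,  41.9]), array([17.2, 16.9]), np.float64(89.0)], 500, np.float64(0.047))
0.98 325.312 239.088 [0.58070009 0.01782942 0.04621412]
0.77 267.584 202.704 [0.5404601  0.04428972 0.04712407]
  return _methods._mean(a, axis=axis, dtype=dtype,
  ret = ret.dtype.type(ret / rcount)
Traceback (most recent call last):
  File "pinfit.py", line 8, in <module>
    print(n,len(P),"pin",r.x.round(4),"rms",np.sqrt(np.mean(r.fun**2)).round(4), P.min(0).round(3),P.max(0).round(3))
                                                                                 ~~~~~^^^
ValueError: zero-size array to reduction operation minimum which has no identity
```

View pics/w7.png

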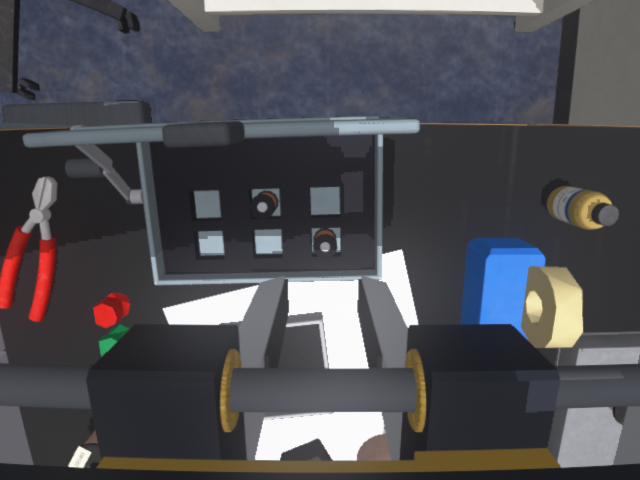

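Coils A (325,240) and B (265,204) are the only two in the case. The stay at (75..135,135..195) looks straight. Now coil A.

Emit:
jog_arm(rows=[[0,0,0,0.15,-0.35,-2,3.2],[0,0,0,0,0,-3,3.2],[0,0,0,0,0,-3,3.2],[0,0,0,0,0,-2,3.2],[0,0,0,0,0,-1,3.2],[0,0,0,0,0,-0.5,3.2],[0,0,0,0,0,0,3.2],[0,0,0,0,0,0,1],[0,0,0,0,0,0,1],[0,0,0,0,0,0,1]], grip_force=15)

```text
t: 25.25
position: [0.5808, 0.0133, 0.0367]
tool_rot: [-179.9, 0.1, 89.8]
contact_force: [-1.3, -0.3, 5.6]
opening: 0.185
```

Emit:
jog_arm(rows=[[0,0,0,0,0,0,1],[0,0,0,0,0,0,1],[0,0,0,0,0,0,1],[0,0,0,0,0,0,1],[0,0,0,0,0,0.5,1],[0,0,0,0,0,1,1],[0,0,0,0,0,2,1],[0,0,0,0,-1,2,1],[0,0,0,0,0,0,1],[0,0,0,0,0,0,1]])

```text
t: 26.5
position: [0.5803, 0.0029, 0.0913]
tool_rot: [-179.9, 0.1, 89.8]
contact_force: [-0.6, 0.5, -0.6]
opening: 0.18
```

Emit:
jog_arm(rows=[[0,0,0,-1.2,-3,0,1],[0,0,0,-1.2,-3,0,1],[0,0,0,-1.1,-2.8,-0.5,1],[0,0,0,0,0,-2.5,1],[0,0,0,0,0,-2,1],[0,0,0,0,0,-1.1,1],[0,0,0,0,0,-0.4,1],[0,0,0,0,0,0,1],[0,0,0,0,0,0,1],[0,0,0,0,0,0,1]])

```text
t: 27.75
position: [0.5458, -0.0848, 0.0267]
tool_rot: [-179.9, 0.1, 89.8]
contact_force: [0.9, 0.6, -0.3]
opening: 0.183
```

Emit:
jog_arm(rows=[[0,0,0,0,0,0,3.2],[0,0,0,0,0,0,3.2],[0,0,0,0,0,0,3.2],[0,0,0,0,0,0,3.2],[0,0,0,0,0,1,3.2],[0,0,0,0,0,2,3.2],[0,0,0,-0.5,2,3,3.2],[0,0,0,-0.4,3.6,1.5,3.2],[0,0,0,0,4,0,3.2],[0,0,0,0,3,0,3.2]])

```text
t: 29.0
position: [0.5366, 0.043, 0.1023]
tool_rot: [-180.0, 0.0, 89.9]
contact_force: [0.6, -0.2, 0.0]
opening: 0.34
```

```bash
cat > w.py <<'E'
from h import *
s=readout.read_state();print(s["position"],s["contact_force"],s["opening"])
p=cams.read_camera("wrist");X=cloud(p);cv2.imwrite("pics/wl.png",p["image"])
for q in spot_point("coil1",p)[:4]:
    u,v=q["at"][0]*640,q["at"][1]*480;P=at_depth(p,u,v)
    m=sel(X,P[0]-.02,P[0]+.02,P[1]-.02,P[1]+.02,P[2]-.006,P[2]+.004);print(round(q["conf"],2),round(u),round(v),P.round(4),rect(X,m) if m.sum()>5 else 0)
m=sel(X,.52,.555,.02,.06,.042,.052);print("B",rect(X,m) if m.sum()>5 else None)
E
python3 w.py
```

```text
[0.53658978 0.04296331 0.10230158] [ 0.6394209  -0.23719897  0.00612098] 0.33985941433732436
0.91 335 408 [0.5398 0.0658 0.2171] ([array([539.7,  63.4]), array([29.2, 40. ]), np.float64(89.5)], 11314, np.float64(0.2175))
0.74 324 256 [0.5377 0.0858 0.1855] ([array([535.4,  89.2]), array([24.1,  8.8]), np.float64(2.1)], 3500, np.float64(0.1864))
B ([array([536.2,  38.9]), array([16.9, 11.8]), np.float64(0.6)], 461, np.float64(0.047))
```

Emit:
jog_arm(rows=[[0,0,0,0,-0.4,-1,3.2],[0,0,0,0,0,-2,3.2],[0,0,0,0,0,-2,3.2],[0,0,0,0,0,-1,3.2],[0,0,0,0,0,-0.6,3.2],[0,0,0,0,0,0,3.2],[0,0,0,0,0,0,1],[0,0,0,0,0,0,1],[0,0,0,0,0,0,1],[0,0,0,0,0,0,1]])

```text
t: 30.35
position: [0.5367, 0.0373, 0.0355]
tool_rot: [-179.9, 0.1, 89.8]
contact_force: [-0.5, -0.8, 4.8]
opening: 0.182
```

Emit:
jog_arm(rows=[[0,0,0,0,0,0,1],[0,0,0,0,0,0,1],[0,0,0,0,0,0,1],[0,0,0,0,0,0.5,1],[0,0,0,0,0,1,1],[0,0,0,0,0,2,1],[0,0,0,0,-1,2,1],[0,0,0,0,-3,0,1],[0,0,0,0,0,0,1],[0,0,0,0,0,0,1]])

```text
t: 31.6
position: [0.5364, -0.0023, 0.0905]
tool_rot: [-179.9, 0.0, 89.8]
contact_force: [0.2, 0.2, -1.0]
opening: 0.181
```

Emit:
jog_arm(rows=[[0,0,0,-0.2,-4,0,1],[0,0,0,-0.2,-4,0,1],[0,0,0,-0.2,-4.2,0,1],[0,0,0,0,0,-2.5,1],[0,0,0,0,0,-2.5,1],[0,0,0,0,0,-1,1],[0,0,0,0,0,-0.4,1],[0,0,0,0,0,0,1],[0,0,0,0,0,0,1],[0,0,0,0,0,0,1]])

```text
t: 32.85
position: [0.5307, -0.1248, 0.0267]
tool_rot: [-179.9, 0.1, 89.8]
contact_force: [0.0, -0.4, 0.2]
opening: 0.184
```

Emit:
jog_arm(rows=[[0,0,0,0,0,0,3.2],[0,0,0,0,0,0,3.2],[0,0,0,0,0,0,3.2],[0,0,0,0,0,0,3.2],[0,0,0,0,0,1,3.2],[0,0,0,0,0,2,3.2],[0,0,0,1,-1,3,3.2],[0,0,0,4,-4,3,3.2],[0,0,0,5,-3,3,3.2],[0,0,0,4,0,3,3.2]])

```text
t: 34.1
position: [0.6679, -0.2057, 0.1757]
tool_rot: [-179.9, 0.1, 89.6]
contact_force: [0.5, -0.3, -0.4]
opening: 0.341
```

```bash
python3 pinfit.py 2>&1 | grep -v Warn; python3 w.py
python3 - <<'E'
from h import *
p=cams.read_camera("top");cv2.imwrite("pics/t8.png",cv2.resize(p["image"][180:380,180:500],None,fx=2.5,fy=2.5,interpolation=cv2.INTER_CUBIC))
for q in spot_point("coil1",p)[:4]:
    u,v=q["at"][0]*640,q["at"][1]*480;print(q["conf"],u,v,at_depth(p,u,v))
E
```

```text
top 58 pin [0.0708 0.0769] rms 0.0011 [0.42  0.065 0.075] [0.433 0.076 0.085]
lid plane y at z.05 0.0939 ang 86.1048939196629 984
deck z 0.0355084828680049
side 67 pin [0.0713 0.0763] rms 0.001 [0.421 0.067 0.073] [0.434 0.079 0.084]
lid plane y at z.05 0.1007 ang 86.39826080829549 4013
deck z None
[ 0.6716175  -0.20218029  0.1778131 ] [-1.02597425  0.44402531  0.05220204] 0.3423084397048345
0.67 165 86 [ 0.5538 -0.0901  0.0321] ([array([546.2, -85.4]), array([16.8, 17.7]), np.float64(41.1)], 473, np.float64(0.034))
0.66 148 130 [ 0.5378 -0.1227  0.032 ] ([array([ 531.2, -120.7]), array([17.5, 17.6]), np.float64(53.7)], 458, np.float64(0.034))
B None
0.67 300.79999999999995 260.59200000000004 [ 0.54014422 -0.08570827  0.0328509 ]
0.56 321.216 268.608 [ 0.52576011 -0.12221898  0.03508353]
```

View pics/t8.png

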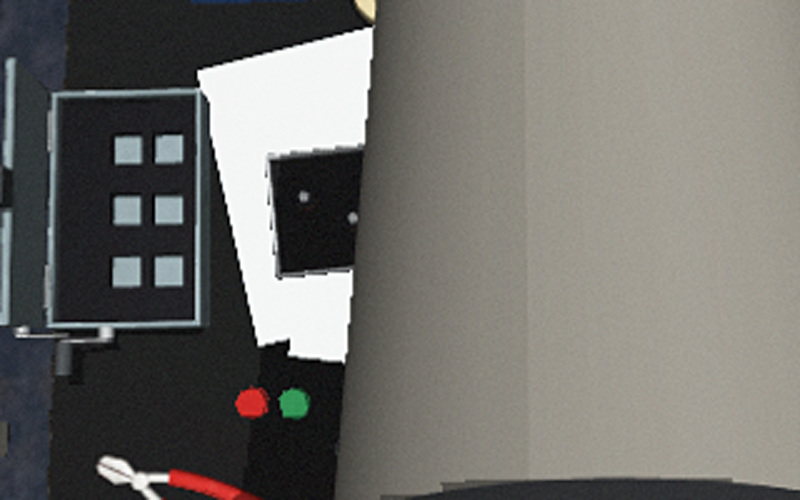

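Both coils stand in the tray (crop (304,197) and (352,217)), and all six pockets are empty. Since the second push the pin sits 2 mm further past centre and the lid has come back 0.3°, so the stay is locked over centre. Next I'll measure the tray, the stop and the gap precisely.

```bash
cat > geo.py <<'E'
from h import *
def bars(X):
    m=sel(X,.355,.50,-.43,-.28,.0095,.02)
    P=X[m][:,:2]
    # -x bar: y>-.365 ; -y bar: x>.40
    a=P[(P[:,1]>-.36)&(P[:,0]<.40)];b=P[(P[:,0]>.395)&(P[:,1]<-.375)]
    out=[]
    for q,ax in((a,1),(b,0)):
        k=np.polyfit(q[:,ax],q[:,1-ax],1);r=q[:,1-ax]-np.polyval(k,q[:,ax])
        out.append((k,np.percentile(r,[3,97]),len(q)))
    return out
if __name__=="__main__":
    X=np.load("X.npy")
    (ka,ra,na),(kb,rb,nb)=bars(X)
    ya=-np.degrees(np.arctan(ka[0]));yb=np.degrees(np.arctan(kb[0]))
    print("yaw a,b",ya,yb,na,nb,"halfwidths",ra,rb)
    # inner faces: x=ka(y)+.007 ; y=kb(x)+.007 ; origin 45 mm in
    A=np.array([[1,-ka[0]],[-kb[0],1]]);r=np.array([ka[1]+.052/np.cos(np.radians(ya)),kb[1]+.052/np.cos(np.radians(yb))])
    print("home",np.linalg.solve(A,r))
    m=sel(X,.525,.60,-.245,-.165,.028,.04)&(X[...,0]<.60)
    P=X[m];P=P[P[:,0]<.592];print("jig",rect(X,m),P.min(0),P.max(0))
    m=sel(X,.33,.43,-.23,-.14,.035,.05);print("ss",X[m].min(0),X[m].max(0))
    m=sel(X,.46,.60,-.17,-.045,.016,.03);print("tray",rect(X,m))
E
python3 geo.py
python3 - <<'E'
from h import *
s=readout.read_state();print(s["joint_pos"],s["position"])
E
```

```text
[ 24.56810982  29.10310795 -18.445067    89.50702976  10.00825521
  63.2045794    3.57039629] [ 0.66598585 -0.20225451  0.17356562]Traceback (most recent call last):
  File "geo.py", line 14, in <module>
    (ka,ra,na),(kb,rb,nb)=bars(X)
                          ~~~~^^^
  File "geo.py", line 9, in bars
    k=np.polyfit(q[:,ax],q[:,1-ax],1);r=q[:,1-ax]-np.polyval(k,q[:,ax])
    raise TypeError("expected non-empty vector for x")
TypeError: expected non-empty vector for x
```

Emit:
jog_arm(rows=[[0,0,-0.164,0,1,-0.6,5],[0,0,-0.164,0,1,-0.6,5],[0,0,-0.164,-1,1,-0.6,5],[0,0,-0.164,-1,1,-0.6,5],[0,0,-0.164,-1,1,-0.6,5],[0,0,-0.164,-1,1,-0.6,5],[0,0,-0.164,-1,1.3,-0.6,5],[0,0,-0.164,-1,1.3,-0.4,5],[0,0,-0.164,0,1,0,5],[0,0,0,0,0,0,5]])

```text
t: 35.65
position: [0.6062, -0.1057, 0.1279]
tool_rot: [-179.9, 0.1, 5.4]
contact_force: [-0.1, -0.2, -0.4]
opening: 0.529
```

```bash
sed -i 's/    X=np.load("X.npy")/    X=np.concatenate([cloud(cams.read_camera("side")),cloud(cams.read_camera("top"))])/' geo.py; python3 geo.py
python3 - <<'E'
from h import *
p=cams.read_camera("side")
cv2.imwrite("pics/s9.png",cv2.resize(p["image"][180:330,200:480],None,fx=2.8,fy=2.8,interpolation=cv2.INTER_CUBIC))
for q in spot_point("tray_home",p)[:2]:
    u,v=q["at"][0]*640,q["at"][1]*480;print(q["conf"],at_z(p,u,v,0))
E
```

```text
yaw a,b 2.805101310791179 3.8158439374581423 331 588 halfwidths [-0.0070113   0.00796914] [-0.00738488  0.00712574]
home [ 0.42384357 -0.33932453]
jig ([array([ 564.2, -210. ]), array([44.6, 43.3]), np.float64(24.9)], 780, np.float64(0.0341)) [ 0.53667694 -0.23756853  0.02813404] [ 0.59095197 -0.18327606  0.03957341]
ss [ 0.35255234 -0.21339766  0.03508019] [ 0.40203225 -0.16317818  0.04889256]
tray ([array([ 538.5, -104.5]), array([90. , 93.1]), np.float64(7.7)], 401, np.float64(0.0223))
0.6 [ 0.42141812 -0.33799012  0.        ]
```

Emit:
jog_arm(rows=[[0,0,-0.012,0,0,-3,5],[0,0,-0.012,0,0,-3,5],[0,0,0,0,0,-3,5],[0,0,0,0,0,-2,5],[0,0,0,0,0,-0.9,5],[0,0,0,0,0,0,5],[0,0,0,-0.3,0,0,5],[0,0,0,-0.3,0,0,5],[0,0,0,-0.3,0,0,5],[0,0,0,-0.3,0,0,5]])

```text
t: 37.1
position: [0.595, -0.1064, 0.0093]
tool_rot: [-179.9, 0.0, 3.9]
contact_force: [0.2, 0.2, 0.6]
opening: 0.53
```

Emit:
jog_arm(rows=[[0,0,0,-0.3,0,0,5],[0,0,0,-0.4,0,0,5],[0,0,0,-0.5,0,0,5],[0,0,0,-0.5,0,0,5],[0,0,0,-0.5,0,0,5],[0,0,0,-0.5,0,0,5],[0,0,0,-0.5,0,0,5],[0,0,0,-0.4,0,0,5],[0,0,0,-0.4,0,0,5],[0,0,0,-0.3,0,0,5]])

```text
t: 38.35
position: [0.5522, -0.1064, 0.0092]
tool_rot: [-179.9, 0.0, 3.9]
contact_force: [5.0, -0.6, 3.0]
opening: 0.533
```

```bash
cat > tray.py <<'E'
from h import *
import sys
s=readout.read_state();print(s["position"],s["tool_rot"],s["contact_force"],s["t"])
x0,x1,y0,y1=map(float,sys.argv[1:5])
for n in("top","side","wrist"):
    p=cams.read_camera(n);X=cloud(p)
    m=sel(X,x0,x1,y0,y1,.017,.026)
    if m.sum()>10: print(n,"rim",rect(X,m),X[m].min(0).round(3),X[m].max(0).round(3))
    m=sel(X,x0+.01,x1-.01,y0+.01,y1-.01,.028,.038)
    print(n,"coilpts",m.sum(), X[m].mean(0).round(3) if m.any() else "")
E
python3 tray.py .40 .60 -.19 -.03
```

```text
[ 0.55215574 -0.10637698  0.00918074] [-1.79880629e+02  1.94187912e-02  3.87572586e+00] [ 5.0422086  -0.55245068  2.97425719] 38.35
top coilpts 0 
side rim ([array([ 472.6, -101.3]), array([100.9, 163.3]), np.float64(80.4)], 363, np.float64(0.0221)) [ 0.4   -0.151  0.017] [ 0.555 -0.038  0.026]
side coilpts 99 [ 0.512 -0.077  0.033]
wrist rim ([array([ 520.1, -125.9]), array([105.1, 137.7]), np.float64(5.0)], 3390, np.float64(0.0219)) [ 0.463 -0.19   0.017] [ 0.578 -0.055  0.026]
wrist coilpts 1246 [ 0.539 -0.098  0.033]
```

Emit:
jog_arm(rows=[[0,0,0,-0.3,0,0,5],[0,0,0,-0.4,0,0,5],[0,0,0,-0.5,0,0,5],[0,0,0,-0.5,0,0,5],[0,0,0,-0.5,0,0,5],[0,0,0,-0.4,0,0,5],[0,0,0,-0.3,0,0,5],[0,0,0,-0.1,0,0,5],[0,0,0,0,0,0,5],[0,0,0,0,0,0,5]])

```text
t: 39.75
position: [0.5219, -0.1063, 0.0089]
tool_rot: [-179.9, 0.1, 3.9]
contact_force: [2.2, 0.4, 2.0]
opening: 0.529
```

Emit:
jog_arm(rows=[[0,0,0,1,0,0,5],[0,0,0,1,0,2,5],[0,0,0,0,1,4,5],[0,0,0,0,3,4,5],[0,0,0.16,-1,4,2,5],[0,0,0.16,-1,0,0,5],[0,0,0.16,-1,0,0,5],[0,0,0.16,-1,0,0,5],[0,0,0.16,0,0,0,5],[0,0,0.16,0,0,0,5]])

```text
t: 41.0
position: [0.502, -0.0263, 0.1289]
tool_rot: [-179.8, 0.1, 59.2]
contact_force: [0.3, -0.2, -0.4]
opening: 0.533
```

```bash
python3 tray.py .41 .53 -.17 -.04
python3 - <<'E'
from h import *
p=cams.read_camera("side")
cv2.imwrite("pics/s9.png",cv2.resize(p["image"][180:330,200:480],None,fx=2.8,fy=2.8,interpolation=cv2.INTER_CUBIC))
E
```

```text
[ 0.50197091 -0.02634867  0.12885064] [-1.79821597e+02  8.52099445e-02  5.91846878e+01] [ 0.30868788 -0.24669479 -0.39631849] 41.0
top rim ([array([ 466.2, -103.8]), array([90.8, 90.4]), np.float64(3.7)], 446, np.float64(0.023)) [ 0.42  -0.15   0.017] [ 0.514 -0.057  0.026]
top coilpts 99 [ 0.466 -0.084  0.034]
side rim ([array([462.8, -96.7]), array([101. , 104.1]), np.float64(3.3)], 362, np.float64(0.0219)) [ 0.411 -0.15   0.017] [ 0.516 -0.048  0.026]
side coilpts 63 [ 0.474 -0.081  0.033]
wrist rim ([array([ 462.5, -102.6]), array([101.7,  90.3]), np.float64(4.8)], 1610, np.float64(0.0224)) [ 0.41  -0.151  0.017] [ 0.512 -0.055  0.026]
wrist coilpts 474 [ 0.474 -0.083  0.034]
```

View pics/s9.png

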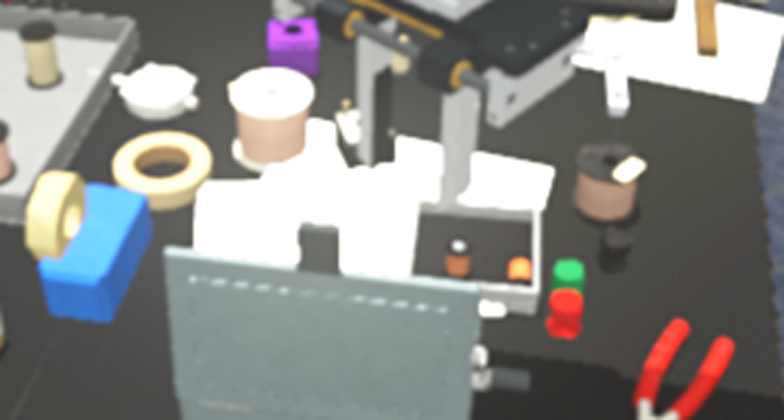

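One coil stands at (458,255). The other, at (520,268), seems to have tipped over or moved, so I'll check from the top.

Run:
```python
from h import *
p=cams.read_camera("top")
c=proj(p,[[.466,-.104,.02]])[0].astype(int);print(c)
cv2.imwrite("pics/t10.png",cv2.resize(p["image"][c[1]-50:c[1]+50,c[0]-60:c[0]+60],None,fx=6,fy=6,interpolation=cv2.INTER_CUBIC))
X=cloud(p);m=sel(X,.43,.503,-.142,-.066,.013,.04);P=X[m];print(P.round(3)[::6])
```

```text
[310 302]
[[ 0.502 -0.076  0.013]
 [ 0.5   -0.094  0.014]
 [ 0.498 -0.127  0.014]
 [ 0.496 -0.12   0.013]
 [ 0.494 -0.073  0.013]
 [ 0.493 -0.095  0.015]
 [ 0.491 -0.131  0.013]
 [ 0.487 -0.129  0.014]
 [ 0.483 -0.083  0.036]
 [ 0.484 -0.105  0.013]
 [ 0.481 -0.08   0.037]
 [ 0.481 -0.091  0.037]
 [ 0.479 -0.085  0.033]
 [ 0.48  -0.12   0.013]
 [ 0.477 -0.082  0.038]
 [ 0.477 -0.092  0.034]
 [ 0.476 -0.078  0.035]
 [ 0.476 -0.089  0.036]
 [ 0.477 -0.125  0.014]
 [ 0.474 -0.083  0.035]
 [ 0.475 -0.125  0.013]
 [ 0.472 -0.078  0.035]
 [ 0.472 -0.089  0.033]
 [ 0.473 -0.127  0.014]
 [ 0.47  -0.085  0.033]
 [ 0.469 -0.073  0.015]
 [ 0.469 -0.087  0.036]
 [ 0.467 -0.075  0.014]
 [ 0.467 -0.093  0.014]
 [ 0.466 -0.141  0.013]
 [ 0.462 -0.084  0.013]
 [ 0.458 -0.066  0.014]
 [ 0.457 -0.102  0.013]
 [ 0.455 -0.066  0.014]
 [ 0.453 -0.106  0.014]
 [ 0.452 -0.109  0.013]
 [ 0.45  -0.133  0.013]
 [ 0.448 -0.141  0.014]
 [ 0.446 -0.104  0.013]
 [ 0.444 -0.102  0.015]
 [ 0.443 -0.091  0.014]
 [ 0.441 -0.104  0.013]
 [ 0.439 -0.069  0.021]
 [ 0.439 -0.087  0.025]
 [ 0.439 -0.118  0.013]
 [ 0.437 -0.074  0.026]
 [ 0.437 -0.085  0.025]
 [ 0.437 -0.113  0.014]
 [ 0.435 -0.073  0.023]
 [ 0.436 -0.083  0.028]
 [ 0.436 -0.1    0.013]
 [ 0.434 -0.073  0.025]
 [ 0.434 -0.083  0.028]
 [ 0.434 -0.104  0.015]
 [ 0.432 -0.073  0.026]
 [ 0.432 -0.084  0.029]
 [ 0.432 -0.117  0.014]
 [ 0.43  -0.076  0.028]
 [ 0.43  -0.087  0.029]
 [ 0.431 -0.14   0.013]]
```

View pics/t10.png

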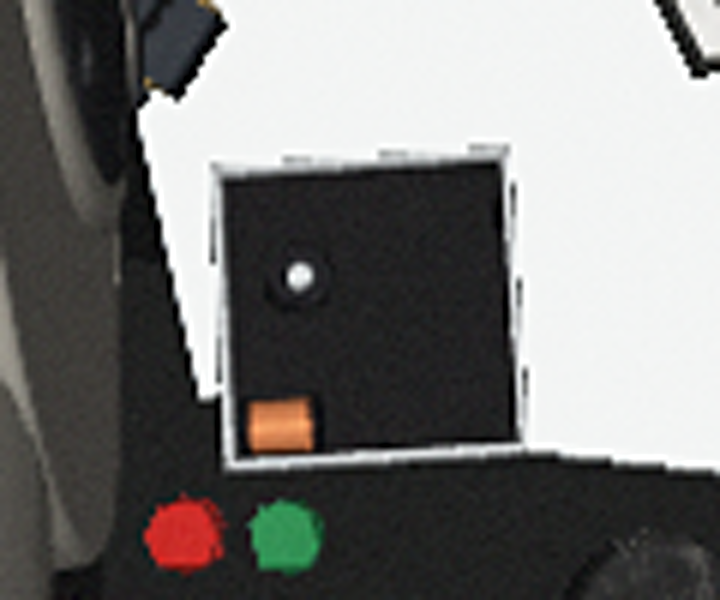

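Coil B lies on its side inside the tray at crop (280,425), and coil A stands at (300,278), so both are inside. Next is the push in -y through the gap.

Emit:
jog_arm(rows=[[0,0,0.152,-1,-0.5,0,5],[0,0,0.152,-1,-0.5,0,5],[0,0,0.152,-1,-0.5,0,5],[0,0,0.152,-0.5,-0.1,-1,5],[0,0,0,0,0,-3,5],[0,0,0,0,0,-3,5],[0,0,0,0,0,-3,5],[0,0,0,0,0,-1.4,5],[0,0,0,0,0,-0.6,5],[0,0,0,0,0,0,5]])

```text
t: 42.5
position: [0.4674, -0.0423, 0.0094]
tool_rot: [-179.9, 0.1, 93.7]
contact_force: [-0.5, -0.4, 0.0]
opening: 0.533
```

Emit:
jog_arm(rows=[[0,0,0,0,-0.3,0,5],[0,0,0,0,-0.3,0,5],[0,0,0,0,-0.3,0,5],[0,0,0,0,-0.4,0,5],[0,0,0,0,-0.5,0,5],[0,0,0,0,-0.5,0,5],[0,0,0,0,-0.5,0,5],[0,0,0,0,-0.5,0,5],[0,0,0,0,-0.5,0,5],[0,0,0,0,-0.5,0,5]])

```text
t: 43.75
position: [0.4678, -0.0848, 0.0096]
tool_rot: [-180.0, 0.0, 93.8]
contact_force: [-0.9, 7.4, 6.1]
opening: 0.533
```

```bash
python3 tray.py .41 .525 -.22 -.09
```

```text
[ 0.46780533 -0.08476575  0.00957085] [-1.79957708e+02  1.38045108e-02  9.37566431e+01] [-0.89580535  7.4339861   6.10084902] 43.75
top rim ([array([ 468.2, -165.5]), array([90.9, 38.8]), np.float64(4.0)], 179, np.float64(0.0231)) [ 0.422 -0.187  0.019] [ 0.514 -0.143  0.026]
top coilpts 0 
side rim ([array([ 468.3, -138.6]), array([90.4, 91.9]), np.float64(4.2)], 264, np.float64(0.0215)) [ 0.42  -0.186  0.017] [ 0.513 -0.091  0.026]
side coilpts 54 [ 0.477 -0.118  0.033]
wrist rim ([array([ 467.2, -130.2]), array([90.8, 83.3]), np.float64(4.0)], 2307, np.float64(0.022)) [ 0.42  -0.175  0.017] [ 0.515 -0.09   0.026]
wrist coilpts 0
```

Emit:
jog_arm(rows=[[0,0,0,0,-0.4,0,5],[0,0,0,0,-0.5,0,5],[0,0,0,0,-0.5,0,5],[0,0,0,0,-0.5,0,5],[0,0,0,0,-0.5,0,5],[0,0,0,0,-0.5,0,5],[0,0,0,0,-0.5,0,5],[0,0,0,0,-0.5,0,5],[0,0,0,0,-0.5,0,5],[0,0,0,0,-0.4,0,5]])

```text
t: 45.15
position: [0.4674, -0.1328, 0.0093]
tool_rot: [-179.9, 0.0, 93.7]
contact_force: [0.1, 6.8, 6.1]
opening: 0.531
```

```bash
python3 tray.py .405 .53 -.27 -.13
```

```text
[ 0.46739003 -0.13284551  0.0092774 ] [-1.79904170e+02  1.97277634e-02  9.37460705e+01] [0.08753074 6.81568097 6.06925843] 45.15
top rim ([array([ 469.2, -231.8]), array([90.1,  2.5]), np.float64(4.3)], 52, np.float64(0.0231)) [ 0.424 -0.235  0.021] [ 0.514 -0.228  0.026]
top coilpts 0 
side rim ([array([ 468.8, -186.6]), array([89.1, 93.8]), np.float64(3.7)], 247, np.float64(0.0215)) [ 0.421 -0.234  0.017] [ 0.514 -0.138  0.026]
side coilpts 49 [ 0.477 -0.167  0.033]
wrist rim ([array([ 467. , -174.3]), array([90.6, 90.5]), np.float64(4.0)], 2380, np.float64(0.022)) [ 0.42  -0.222  0.017] [ 0.515 -0.13   0.026]
wrist coilpts 20 [ 0.443 -0.141  0.033]
```

Emit:
jog_arm(rows=[[0,0,0,0,-0.4,0,5],[0,0,0,0,-0.5,0,5],[0,0,0,0,-0.5,0,5],[0,0,0,0,-0.5,0,5],[0,0,0,0,-0.5,0,5],[0,0,0,0,-0.5,0,5],[0,0,0,0,-0.5,0,5],[0,0,0,0,-0.5,0,5],[0,0,0,0,-0.5,0,5],[0,0,0,0,-0.4,0,5]])

```text
t: 46.55
position: [0.4671, -0.1809, 0.0091]
tool_rot: [-179.9, 0.0, 93.7]
contact_force: [-0.1, 6.7, 5.6]
opening: 0.53
```

```bash
python3 tray.py .405 .53 -.32 -.18
```

```text
[ 0.46713168 -0.1809419   0.00911157] [-1.79873205e+02  2.01723010e-02  9.37438870e+01] [-0.07373365  6.74969177  5.5760252 ] 46.55
top coilpts 0 
side rim ([array([ 468.1, -233.4]), array([90. , 97.9]), np.float64(4.0)], 269, np.float64(0.0218)) [ 0.42  -0.284  0.017] [ 0.513 -0.185  0.026]
side coilpts 42 [ 0.477 -0.214  0.034]
wrist rim ([array([ 466.9, -222.5]), array([90.7, 88. ]), np.float64(3.9)], 2363, np.float64(0.022)) [ 0.424 -0.269  0.017] [ 0.515 -0.18   0.026]
wrist coilpts 5 [ 0.443 -0.19   0.033]
```

Emit:
jog_arm(rows=[[0,0,0,0,-0.4,0,5],[0,0,0,0,-0.5,0,5],[0,0,0,0,-0.5,0,5],[0,0,0,0,-0.5,0,5],[0,0,0,0,-0.5,0,5],[0,0,0,0,-0.5,0,5],[0,0,0,0,-0.5,0,5],[0,0,0,0,-0.5,0,5],[0,0,0,0,-0.5,0,5],[0,0,0,0,-0.5,0,5]])

```text
t: 47.95
position: [0.467, -0.2299, 0.009]
tool_rot: [-179.9, 0.0, 93.7]
contact_force: [0.9, 6.8, 5.2]
opening: 0.531
```

Emit:
jog_arm(rows=[[0,0,0,0,-0.5,0,5],[0,0,0,0,-0.5,0,5],[0,0,0,0,-0.5,0,5],[0,0,0,0,-0.5,0,5],[0,0,0,0,-0.5,0,5],[0,0,0,0,-0.5,0,5],[0,0,0,0,-0.5,0,5],[0,0,0,0,-0.5,0,5],[0,0,0,0,-0.4,0,5],[0,0,0,0,-0.3,0,5]])

```text
t: 49.2
position: [0.467, -0.2768, 0.009]
tool_rot: [-179.9, 0.0, 93.7]
contact_force: [-0.0, 7.9, 5.5]
opening: 0.534
```

```bash
python3 tray.py .405 .53 -.40 -.275
```

```text
[ 0.4670022  -0.27680293  0.00900482] [-1.79852377e+02  8.52133227e-03  9.37451514e+01] [-3.72522087e-03  7.90902566e+00  5.46285930e+00] 49.2
top coilpts 0 
side rim ([array([ 467.6, -329.9]), array([90.8, 96.2]), np.float64(3.8)], 227, np.float64(0.0214)) [ 0.42  -0.378  0.017] [ 0.515 -0.282  0.026]
side coilpts 37 [ 0.477 -0.31   0.034]
wrist rim ([array([ 466.5, -318.1]), array([91. , 88.9]), np.float64(4.1)], 2366, np.float64(0.022)) [ 0.424 -0.365  0.017] [ 0.515 -0.275  0.026]
wrist coilpts 12 [ 0.443 -0.286  0.033]
```

Emit:
jog_arm(rows=[[0,0,0,0,1,0,5],[0,0,0,0,0.5,3,5],[0,0,0,0,0,4,5],[0,0,-0.172,0,0,3,5],[0,0,-0.172,1,-1,1,5],[0,0,-0.172,1,-1,0,5],[0,0,-0.172,1,-1,0,5],[0,0,-0.172,1,-1,0,5],[0,0,-0.172,1,-1,0,5],[0,0,-0.172,1,-1,0,5]])

```text
t: 50.6
position: [0.5271, -0.3223, 0.1188]
tool_rot: [-179.9, 0.1, 24.4]
contact_force: [-0.4, -0.0, 0.4]
opening: 0.535
```

Emit:
jog_arm(rows=[[0,0,-0.172,0.5,-0.5,0,5],[0,0,-0.172,0.3,-0.4,0,5],[0,0,0,0,0,0,5],[0,0,0,0,0,-2,5],[0,0,0,0,0,-2,5],[0,0,0,0,0,0,5],[0,0,0,0,0,0,5],[0,0,0,0,0,0,5],[0,0,0,0,0,0,5],[0,0,0,0,0,0,5]])

```text
t: 51.85
position: [0.5353, -0.3314, 0.0794]
tool_rot: [-179.9, 0.0, 5.0]
contact_force: [0.4, -0.4, -0.1]
opening: 0.532
```

```bash
python3 tray.py .405 .53 -.40 -.275;python3 - <<'E'
from h import *
p=cams.read_camera("wrist");X=cloud(p)
m=sel(X,.53,.62,-.40,-.31,.01,.05);print("pegs/purple",rect(X,m) if m.any() else None)
m=sel(X,.53,.58,-.37,-.31,.01,.05);print("peg",rect(X,m) if m.any() else None)
cv2.imwrite("pics/w11.png",p["image"])
E
```

```text
[ 0.53526833 -0.33143207  0.07936083] [-1.79891942e+02  2.53851330e-02  5.02749716e+00] [ 0.41787095 -0.44794185 -0.07173666] 51.85
top rim ([array([ 465.5, -327.5]), array([90.9, 81.6]), np.float64(3.6)], 314, np.float64(0.023)) [ 0.419 -0.366  0.017] [ 0.513 -0.285  0.026]
top coilpts 112 [ 0.465 -0.312  0.033]
side rim ([array([ 467.8, -330.3]), array([90.7, 95.4]), np.float64(3.5)], 327, np.float64(0.0216)) [ 0.42  -0.38   0.017] [ 0.515 -0.282  0.026]
side coilpts 46 [ 0.471 -0.309  0.033]
wrist rim ([array([ 467.7, -331.7]), array([91.7, 90.2]), np.float64(3.2)], 2249, np.float64(0.0221)) [ 0.419 -0.379  0.017] [ 0.515 -0.289  0.026]
wrist coilpts 625 [ 0.477 -0.312  0.034]
pegs/purple ([array([ 576.3, -354.3]), array([22. , 64.3]), np.float64(44.9)], 2325, np.float64(0.0287))
peg ([array([ 560.1, -339.5]), array([20.1, 21.4]), np.float64(6.4)], 1085, np.float64(0.0289))
```

View pics/w11.png

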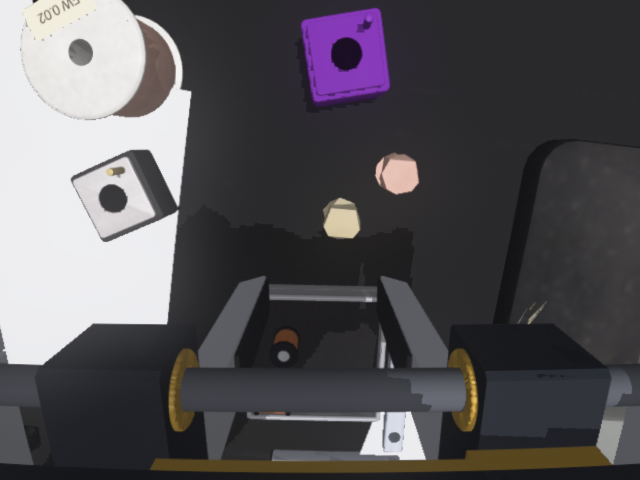

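The tray at (315,350) and the small peg at (342,218) are clear of the fingers. I'll descend and push -x.

Emit:
jog_arm(rows=[[0,0,-0.022,-0.2,0,-3,5],[0,0,0,0,0,-2.5,5],[0,0,0,0,0,-1.5,5],[0,0,0,0,0,0,5],[0,0,0,-0.4,0,0,5],[0,0,0,-0.4,0,0,5],[0,0,0,-0.4,0,0,5],[0,0,0,-0.5,0,0,5],[0,0,0,-0.5,0,0,5],[0,0,0,-0.5,0,0,5]])

```text
t: 53.3
position: [0.507, -0.3316, 0.0097]
tool_rot: [-179.9, -0.1, 3.8]
contact_force: [6.7, -0.4, 3.7]
opening: 0.532
```

Emit:
jog_arm(rows=[[0,0,0,-0.5,0,0,5],[0,0,0,-0.5,0,0,5],[0,0,0,-0.4,0,0,5],[0,0,0,-0.4,0,0,5],[0,0,0,-0.3,0,0,5],[0,0,0,-0.2,0,0,5],[0,0,0,-0.1,0,0,5],[0,0,0,0,0,0,5],[0,0,0,0,0,0,5],[0,0,0,0,0,0,5]])

```text
t: 54.55
position: [0.4829, -0.3316, 0.0095]
tool_rot: [-179.9, -0.0, 3.8]
contact_force: [5.1, -0.6, 4.0]
opening: 0.53
```

Emit:
jog_arm(rows=[[0,0,0,-0.1,0,0,5],[0,0,0,-0.1,0,0,5],[0,0,0,-0.1,0,0,5],[0,0,0,-0.1,0,0,5],[0,0,0,0,0,0,5],[0,0,0,0,0,0,5],[0,0,0,0,0,0,5],[0,0,0,0,0,0,5],[0,0,0,0,0,0,5],[0,0,0,0,0,0,5]])

```text
t: 55.8
position: [0.4791, -0.3316, 0.0096]
tool_rot: [-179.9, -0.1, 3.8]
contact_force: [6.6, -0.2, 4.4]
opening: 0.533
```

Emit:
jog_arm(rows=[[0,0,0,-0.1,0,0,5],[0,0,0,-0.1,0,0,5],[0,0,0,-0.1,0,0,5],[0,0,0,0,0,0,5],[0,0,0,0,0,0,5],[0,0,0,0,0,0,5],[0,0,0,0,0,0,5],[0,0,0,0,0,0,5],[0,0,0,0,0,0,5],[0,0,0,0,0,0,5]])

```text
t: 57.05
position: [0.4788, -0.3318, 0.0102]
tool_rot: [180.0, -0.3, 3.8]
contact_force: [17.0, -1.3, 0.1]
opening: 0.533
```

Emit:
jog_arm(rows=[[0,0,0,-0.1,0,0,5],[0,0,0,-0.1,0,0,5],[0,0,0,0,0,0,5],[0,0,0,0,0,0,5],[0,0,0,0,0,0,5],[0,0,0,0,0,0,5],[0,0,0,0,0,0,5],[0,0,0,0,0,0,5],[0,0,0,0,0,0,5],[0,0,0,0,0,0,5]])

```text
t: 58.3
position: [0.4787, -0.3318, 0.0108]
tool_rot: [179.9, -0.5, 3.8]
contact_force: [23.3, -0.9, -0.5]
opening: 0.533
```

The tray is against the -x bar: force rose 6 → 23 N without motion. Now round to the +y side for the final -y push.

Emit:
jog_arm(rows=[[0,0,0,1,0,0,5],[0,0,0,1.5,0,0,5],[0,0,0,0,0,4,5],[0,0,0,0,0,4,5],[0,0,0.174,-1,1,2,5],[0,0,0.174,-1,1,0,5],[0,0,0.174,-1,1,0,5],[0,0,0.174,-1,1,0,5],[0,0,0.174,-1,1,0,5],[0,0,0.174,-1,1,0,5]])

```text
t: 59.55
position: [0.4376, -0.271, 0.1087]
tool_rot: [-179.8, 0.1, 63.9]
contact_force: [0.7, -0.3, 0.1]
opening: 0.534
```

Emit:
jog_arm(rows=[[0,0,0.174,-0.8,1,0,5],[0,0,0.174,-0.5,0,0,5],[0,0,0.174,0,0,0,5],[0,0,0,0,0,-3,5],[0,0,0,0,0,0,5],[0,0,0,0,0,0,5],[0,0,0,0,0,0,5],[0,0,0,0,0,0,5],[0,0,0,0,0,0,5],[0,0,0,0,0,0,5]])

```text
t: 60.8
position: [0.4252, -0.2614, 0.0792]
tool_rot: [-179.9, 0.1, 93.5]
contact_force: [0.1, 0.3, 0.5]
opening: 0.53
```

```bash
python3 tray.py .37 .53 -.40 -.278; python3 geo.py 2>/dev/null | head -2
```

```text
[ 0.42517337 -0.2614082   0.07919366] [-1.79886447e+02  5.94212631e-02  9.34889166e+01] [0.14993261 0.33945413 0.47252059] 60.8
top coilpts 0 
side rim ([array([ 425.3, -331.4]), array([91., 94.]), np.float64(3.7)], 288, np.float64(0.0216)) [ 0.377 -0.379  0.017] [ 0.473 -0.283  0.026]
side coilpts 46 [ 0.43  -0.309  0.032]
wrist rim ([array([ 425.3, -331.3]), array([90.6, 91.7]), np.float64(3.3)], 2712, np.float64(0.0221)) [ 0.383 -0.379  0.017] [ 0.472 -0.284  0.026]
wrist coilpts 661 [ 0.433 -0.311  0.034]
yaw a,b -3.5167332727368352 -2.5914710004038386 141 82 halfwidths [-0.01466987  0.01874945] [-0.01118068  0.01198001]
home [ 0.43170055 -0.33523816]
```

Emit:
jog_arm(rows=[[0,0,0,0,0,-3,5],[0,0,0,0,0,-2.5,5],[0,0,0,0,0,-1.5,5],[0,0,0,0,0,0,5],[0,0,0,0,-0.4,0,5],[0,0,0,0,-0.4,0,5],[0,0,0,0,-0.4,0,5],[0,0,0,0,-0.3,0,5],[0,0,0,0,-0.2,0,5],[0,0,0,0,-0.2,0,5]])

```text
t: 62.3
position: [0.4253, -0.2795, 0.0091]
tool_rot: [-179.9, -0.0, 93.5]
contact_force: [-0.9, 7.8, 6.4]
opening: 0.531
```

Emit:
jog_arm(rows=[[0,0,0,0,-0.1,0,5],[0,0,0,0,-0.1,0,5],[0,0,0,0,-0.1,0,5],[0,0,0,0,-0.1,0,5],[0,0,0,0,0,0,5],[0,0,0,0,0,0,5],[0,0,0,0,0,0,5],[0,0,0,0,0,0,5],[0,0,0,0,0,0,5],[0,0,0,0,0,0,5]])

```text
t: 63.55
position: [0.4255, -0.2835, 0.0092]
tool_rot: [-179.9, 0.0, 93.5]
contact_force: [0.7, 5.9, 5.0]
opening: 0.534
```

Emit:
jog_arm(rows=[[0,0,0,0,-0.1,0,5],[0,0,0,0,-0.1,0,5],[0,0,0,0,0,0,5],[0,0,0,0,0,0,5],[0,0,0,0,0,0,5],[0,0,0,0,0,0,5],[0,0,0,0,0,0,5],[0,0,0,0,0,0,5],[0,0,0,0,0,0,5],[0,0,0,0,0,0,5]])

```text
t: 64.8
position: [0.4256, -0.2855, 0.0092]
tool_rot: [-179.9, 0.0, 93.5]
contact_force: [2.1, 5.8, 3.3]
opening: 0.534
```

Emit:
jog_arm(rows=[[0,0,0,0,-0.1,0,5],[0,0,0,0,-0.1,0,5],[0,0,0,0,-0.1,0,5],[0,0,0,0,0,0,5],[0,0,0,0,0,0,5],[0,0,0,0,0,0,5],[0,0,0,0,0,0,5],[0,0,0,0,0,0,5],[0,0,0,0,0,0,5],[0,0,0,0,0,0,5]])

```text
t: 66.05
position: [0.4256, -0.286, 0.0091]
tool_rot: [-179.9, -0.1, 93.6]
contact_force: [0.3, 21.6, 12.8]
opening: 0.532
```

Emit:
jog_arm(rows=[[0,0,0,0,-0.1,0,5],[0,0,0,0,-0.1,0,5],[0,0,0,0,0,0,5],[0,0,0,0,0,0,5],[0,0,0,0,0,0,5],[0,0,0,0,0,0,5],[0,0,0,0,0,0,5],[0,0,0,0,0,0,5],[0,0,0,0,0,0,5],[0,0,0,0,0,0,5]])

```text
t: 67.3
position: [0.4256, -0.2861, 0.0091]
tool_rot: [-179.8, -0.3, 93.7]
contact_force: [-0.5, 33.6, 22.3]
opening: 0.536
```

It is now against the -y bar too (34 N, no motion). One more -x press to seat it, then verify.

Emit:
jog_arm(rows=[[0,0,0,0,0.5,0,5],[0,0,0,0,1,0,5],[0,0,0,0,0.5,3,5],[0,0,0,0,0,4,5],[0,0,-0.174,1,0,3,5],[0,0,-0.174,1,-1,0,5],[0,0,-0.174,1,-1,0,5],[0,0,-0.174,1,-1,0,5],[0,0,-0.174,1,-1,0,5],[0,0,-0.174,1,-1,0,5]])

```text
t: 68.55
position: [0.4853, -0.3216, 0.1089]
tool_rot: [-179.9, 0.1, 33.3]
contact_force: [0.2, 0.5, 1.1]
opening: 0.535
```

Emit:
jog_arm(rows=[[0,0,-0.174,1,-1,0,5],[0,0,-0.174,0,-1,0,5],[0,0,-0.174,0,-0.5,0,5],[0,0,0,0,0,-3,5],[0,0,0,0,0,-3,5],[0,0,0,0,0,-3,5],[0,0,0,0,0,-1,5],[0,0,0,0,0,0,5],[0,0,0,0,0,0,5],[0,0,0,0,0,0,5]])

```text
t: 69.8
position: [0.4957, -0.3467, 0.0101]
tool_rot: [-179.9, -0.0, 3.8]
contact_force: [0.0, 0.3, 0.0]
opening: 0.533
```

```bash
python3 tray.py .37 .487 -.40 -.278
```

```text
[ 0.49565715 -0.34670523  0.01008032] [-1.79925341e+02 -2.42389431e-02  3.75675501e+00] [0.03402034 0.30158147 0.02965485] 69.8
top rim ([array([ 412.3, -312.5]), array([96.8, 54.2]), np.float64(24.6)], 258, np.float64(0.0231)) [ 0.375 -0.356  0.017] [ 0.465 -0.294  0.026]
top coilpts 103 [ 0.424 -0.32   0.033]
side rim ([array([ 434. , -339.5]), array([107.7,  97.2]), np.float64(3.6)], 323, np.float64(0.0215)) [ 0.378 -0.391  0.017] [ 0.486 -0.291  0.026]
side coilpts 40 [ 0.43  -0.318  0.033]
wrist rim ([array([ 449.6, -352.8]), array([78.2, 58.4]), np.float64(76.7)], 1994, np.float64(0.0221)) [ 0.412 -0.386  0.017] [ 0.487 -0.313  0.026]
wrist coilpts 1154 [ 0.436 -0.321  0.034]
```

Emit:
jog_arm(rows=[[0,0,0,-0.5,0,0,5],[0,0,0,-0.4,0,0,5],[0,0,0,-0.3,0,0,5],[0,0,0,-0.2,0,0,5],[0,0,0,-0.2,0,0,5],[0,0,0,-0.1,0,0,5],[0,0,0,-0.1,0,0,5],[0,0,0,0,0,0,5],[0,0,0,0,0,0,5],[0,0,0,0,0,0,5]])

```text
t: 71.2
position: [0.4798, -0.3464, 0.0097]
tool_rot: [-180.0, -0.2, 3.8]
contact_force: [10.7, 0.9, -1.1]
opening: 0.53
```

Emit:
jog_arm(rows=[[0,0,0,-0.1,0,0,5],[0,0,0,0,0,0,5],[0,0,0,0.4,0,0,5],[0,0,0,1.2,0,0,5],[0,0,0,1,0,3,5],[0,0,0,0,0,5,5],[0,0,0,0,0,6,5],[0,0,0,0,4,4,5],[0,0,0,1,6,2,5],[0,0,0,1,6,0,5]])

```text
t: 72.45
position: [0.5231, -0.1865, 0.2105]
tool_rot: [-179.9, -0.1, 3.7]
contact_force: [1.2, 1.1, -0.7]
opening: 0.534
```

Emit:
jog_arm(rows=[[0,0,0,1,5,0,5],[0,0,0,1,5,0,5],[0,0,0,1,3,0,5],[0,0,0,0,0,0,5],[0,0,0,0,0,0,5],[0,0,0,0,0,0,5],[0,0,0,0,0,0,5],[0,0,0,0,0,0,5],[0,0,0,0,0,0,5],[0,0,0,0,0,0,5]])

```text
t: 73.7
position: [0.5519, -0.0578, 0.2086]
tool_rot: [-179.9, 0.0, 3.8]
contact_force: [-0.6, 0.5, -0.0]
opening: 0.532
```

```bash
python3 tray.py .37 .49 -.40 -.278; python3 geo.py 2>/dev/null | head -2;python3 pinfit.py 2>&1|grep -E "pin|plane"; python3 tri.py bottle_oil masking_roll
python3 - <<'E'
from h import *
p=cams.read_camera("top")
cv2.imwrite("pics/t12.png",cv2.resize(p["image"][120:400,180:520],None,fx=2.3,fy=2.3,interpolation=cv2.INTER_CUBIC))
E
```

```text
[ 0.55185591 -0.05784576  0.20857351] [-1.79876533e+02  4.92061686e-02  3.75796632e+00] [-0.55026981  0.45940314 -0.00694338] 73.7
top rim ([array([ 426.2, -345.9]), array([110.7, 100.9]), np.float64(3.6)], 536, np.float64(0.023)) [ 0.371 -0.398  0.017] [ 0.485 -0.294  0.026]
top coilpts 107 [ 0.423 -0.32   0.033]
side rim ([array([ 424.2, -338.5]), array([94. , 94.9]), np.float64(3.7)], 319, np.float64(0.0217)) [ 0.375 -0.388  0.017] [ 0.473 -0.29   0.026]
side coilpts 39 [ 0.431 -0.318  0.033]
wrist rim ([array([ 463.3, -346.7]), array([103.2,  47.1]), np.float64(64.9)], 716, np.float64(0.0219)) [ 0.42  -0.385  0.017] [ 0.474 -0.291  0.025]
wrist coilpts 2 [ 0.442 -0.324  0.034]
yaw a,b -1.4657318004250077 0.3970953377697253 583 708 halfwidths [-0.01580865  0.01906565] [-0.01182735  0.01066053]
home [ 0.43188081 -0.33433726]
  File "pinfit.py", line 8, in <module>
    print(n,len(P),"pin",r.x.round(4),"rms",np.sqrt(np.mean(r.fun**2)).round(4), P.min(0).round(3),P.max(0).round(3))
bottle_oil (array([ 0.6126, -0.1674,  0.0062]), [0.2511, 0.2511])
masking_roll (array([ 0.7088, -0.1566, -0.0066]), [0.0061, 0.0061])
```

View pics/t12.png

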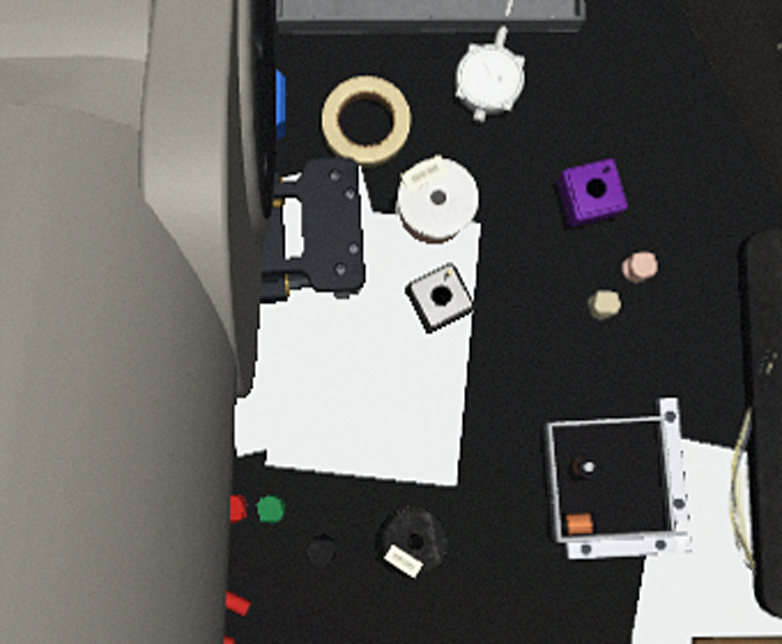

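The tray at (612,478) lies flush against both bars, with both coils in it and the look-alikes and bystanders untouched. Last check is the lid and stay from the side, then I hand in.

```bash
sed -i 's/("top","side")/("side",)/' pinfit.py; python3 pinfit.py
python3 - <<'E'
from h import *
p=cams.read_camera("side")
for q in spot_point("bottle_oil",p)[:1]: print(np.array(q["at"])*[640,480])
print(readout.read_state()["contact_force"], ticket.close_job())
E
```

```text
side 66 pin [0.0716 0.0764] rms 0.0011 [0.421 0.067 0.073] [0.434 0.08  0.084]
lid plane y at z.05 0.1006 ang 86.41097686204196 4029
deck z None
[192.512 304.176]
the job is handed in; nothing more can be done
[-0.46781903 -0.24787165  0.15121997] None
```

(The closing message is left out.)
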